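Set out the ink for a lettering lesson

TASK

Set out the ink for the lettering lesson: every cork mat on the desk gets one steel drip tray, lifted straight off the nested stack and set flat in the middle of the mat, with one ink bottle standing upright in it. The bottles are in the compartment whose lid has the round knob: open only that lid, and shut it again when the bottles are out. Leave the trays and bottles that are not needed in their stack and compartment, do not upset the stack, set the bottles down softly, and do not disturb the other things on the desk; if a mat gets knocked aside, its tray belongs in the middle of it where it lies now.

Things in the scene. Friction and masses are not known exactly. Their poses are not given: they have to be found in the camera images.
- ink_box: fixed wooden compartment 172 (x) x 102 (y) x 88 mm tall, 6 mm walls and floor, one of three alike in a row along y, 105 mm apart, in any order, on an 8 mm board. Origin: centre of its underside; x points away from the robot to the hinge side. Hinge line of the lid: along y at x = 86, z = 88 mm. Three ink bottles stand inside, one behind another along x, about 50 mm apart
- ink_lid (a joint): lid of ink_box, wood, 8 mm thick, covering the whole box, told from the others by its grip: round upright dark steel knob, 28 mm across and 26 mm tall. Ink bottles are kept in this one. Angle in rad: 0 shut, grows as the lid swings up and back, 1.85 fully open. The hinge is stiff: the lid stays where it is left, moved by about 2 to 3 N at the grip
- ink_grip (a point): point on the grip of ink_lid, on its middle line, 14 mm above the lid's outer face, 148 mm in front of the hinge line; moves with the lid. Its axes are those of the box while shut and turn with the lid; z is the lid's outward normal
- pen_box: compartment like ink_box (same size, axes and hinge), in the same row
- pen_lid (a joint): lid of pen_box, wood, 8 mm thick, covering the whole box, told from the others by its grip: long dark steel bar, 90 x 14 x 20 mm, running front to back. It holds pens and stays shut. Angle in rad: 0 shut, grows as the lid swings up and back, 1.85 fully open. The hinge is stiff: the lid stays where it is left, moved by about 2 to 3 N at the grip
- pen_grip (a point): point on the grip of pen_lid, on its middle line, 14 mm above the lid's outer face, 125 mm in front of the hinge line; moves with the lid. Its axes are those of the box while shut and turn with the lid; z is the lid's outward normal
- seal_box: compartment like ink_box (same size, axes and hinge), in the same row
- seal_lid (a joint): lid of seal_box, wood, 8 mm thick, covering the whole box, told from the others by its grip: square dark steel block, 46 x 46 x 18 mm. It holds seals and stays shut. Angle in rad: 0 shut, grows as the lid swings up and back, 1.85 fully open. The hinge is stiff: the lid stays where it is left, moved by about 2 to 3 N at the grip
- seal_grip (a point): point on the grip of seal_lid, on its middle line, 14 mm above the lid's outer face, 148 mm in front of the hinge line; moves with the lid. Its axes are those of the box while shut and turn with the lid; z is the lid's outward normal
- bottle1_center (a point): ink bottle of dark glass, loose, about 150 g: round body 42 mm across and 44 mm tall, above it a black screw cap 30 mm across and 22 mm tall, 76 mm tall in all. Point: on the axis, half-way up (38 mm above its foot); z up along the axis
- bottle2_center (a point): ink bottle of dark glass, loose, about 150 g: round body 42 mm across and 44 mm tall, above it a black screw cap 30 mm across and 22 mm tall, 76 mm tall in all. Point: on the axis, half-way up (38 mm above its foot); z up along the axis
- bottle3_center (a point): ink bottle of dark glass, loose, about 150 g: round body 42 mm across and 44 mm tall, above it a black screw cap 30 mm across and 22 mm tall, 76 mm tall in all. Point: on the axis, half-way up (38 mm above its foot); z up along the axis
- tray0_center (a point): pressed-steel drip tray, loose, 120 g, 92 (x) x 70 (y) mm at the rim, 26 mm tall, floor 3 mm, sides sloping 10 degrees, inside at the floor 70 x 53 mm, upright rim band 13 mm tall. Point: its middle, 13 mm above its underside; z up. Four are nested in one stack at the start, each 16 mm above the next (3 mm between bands), sides rubbing lightly; this is the lowest, never needed
- tray1_center (a point): pressed-steel drip tray, loose, 120 g, 92 (x) x 70 (y) mm at the rim, 26 mm tall, floor 3 mm, sides sloping 10 degrees, inside at the floor 70 x 53 mm, upright rim band 13 mm tall. Point: its middle, 13 mm above its underside; z up. Four are nested in one stack at the start, each 16 mm above the next (3 mm between bands), sides rubbing lightly; this is number 2 from below
- tray2_center (a point): pressed-steel drip tray, loose, 120 g, 92 (x) x 70 (y) mm at the rim, 26 mm tall, floor 3 mm, sides sloping 10 degrees, inside at the floor 70 x 53 mm, upright rim band 13 mm tall. Point: its middle, 13 mm above its underside; z up. Four are nested in one stack at the start, each 16 mm above the next (3 mm between bands), sides rubbing lightly; this is number 3 from below
- tray3_center (a point): pressed-steel drip tray, loose, 120 g, 92 (x) x 70 (y) mm at the rim, 26 mm tall, floor 3 mm, sides sloping 10 degrees, inside at the floor 70 x 53 mm, upright rim band 13 mm tall. Point: its middle, 13 mm above its underside; z up. Four are nested in one stack at the start, each 16 mm above the next (3 mm between bands), sides rubbing lightly; this is number 4 from below, the top one
- mat1_top (a point): round cork mat lying loose on the desk, 140 mm across, 6 mm thick, 90 g; one marks each writing place, and two or three of them are present. Point: centre of its upper face; z up
- mat2_top (a point): round cork mat lying loose on the desk, 140 mm across, 6 mm thick, 90 g; one marks each writing place, and two or three of them are present. Point: centre of its upper face; z up
- mat3_top (a point): round cork mat lying loose on the desk, 140 mm across, 6 mm thick, 90 g; one marks each writing place, and two or three of them are present. Point: centre of its upper face; z up
- stapler: stapler, 135 x 36 x 50 mm, bystander. Origin: centre of its underside
- dispenser: desk tape dispenser, 140 x 55 x 75 mm, bystander. Origin: centre of its underside
- mug: white mug, 80 mm across, 90 mm tall, bystander. Origin: centre of its underside
- paperweight: green glass paperweight, 74 mm across, 42 mm tall, bystander. Origin: centre of its underside
- phone: phone lying flat, 150 x 72 x 9 mm, bystander. Origin: centre of its underside
There are look-alikes about, which are no part of the job. What is shaped like the part that bears tray3_center but green or turquoise is not meant.

How it is judged:
By the outcome, as a careful person would: the job done as asked, in the order asked, and still so for the second after the job is handed in, with the robot touching nothing.
Of mat1, mat2, mat3 only 2 to 3 are there at a start; the rules pass over those that are not, and their reading is None.
At some moment in a run one of mat1, mat2, mat3 may be knocked a few centimetres aside while the robot is not near it.
It also fails if it takes over 210 s, if anything falls off the work surface, if the arm or the gripper's body presses on something with over 40 N, if the wrist force passes 120 N, or if a joint passes its speed limit or range.

ROBOT

A 6-joint arm with a two-finger parallel gripper is mounted at the origin on the work surface. World frame = base frame: x ahead of the robot, y to its left, z up, the work surface at z = 0. Lengths are in m, angles in rad, forces in N, time in s.
With the tool pointing down it reaches from about 0.225 to 0.875 m from the base axis. Payload 3.4 kg.
Tool frame: the origin (TCP) lies midway between the tips of the shut fingers; the grasp point (between the pads) lies 19 mm behind it (manip.grip_point_offset is the distance from the TCP to the grasp point, in m); z points along the fingers, y is the line along which they close (so a half turn about z gives the same grasp; the last joint's range is limited). The gripper opens to 85 mm and grips with 20 to 120 N. Pads are 22 mm wide; open, the fingers measure 114 mm over their backs; the gripper's body (76 mm by 85 mm) begins 54 mm behind the grasp point. The pads swing forward as they close: fully open they stand 13 mm farther back than shut.
Start: joints at [1.005, 0.276, 1.505, -0, 1.361, -0.121], TCP at [0.247, 0.519, 0.231] pointing down, gripper open.
Joint ranges: [-2.89, 2.89], [-0.75, 2.08], [0.22, 2.7], [-1.18, 4.32], [0.11, 2.71], [-2.7, 2.7]. Speed limits (rad/s): [2.57, 2.57, 3.14, 3.14, 3.14, 3.14].

INTERFACE

Orientations are given as a unit quaternion [w, x, y, z].
In Python, from rig import manip gives the robot as it stands.
- The arm moves only by the shell command python3 -m handwheel 'ROWS' [FORCE]. ROWS is JSON, a list of rows, each an object with "translation": the shift along the tool's x, y, z in m, a list of three; "angular": the turn, a rotation vector about the tool's x, y, z in degrees, a list of three; "hand": the closure, from 0 (fully open) to 1 (shut). A call has 1 to 10 rows; each row shifts and turns the commanded pose from where the row before left it, along the tool's axes as they then stand; what a row does not reach is not made up. A row lasts 1/12 s, in which the tool goes at most 41.7 mm and 7.16 degrees, less where a joint would pass 70% of its speed; a pose out of reach is approached as far as the arm can. A call with a gripper value outside its range is refused whole. The fingers move at their own pace and stop on an object; FORCE is the grip in N (left out, the last holds). Time passes only in rows, so rows that do not move let the fingers close. It gives the time, the measured TCP pose, the force, the opening and the grip force at its end, in the units of the state.
- manip.get_state(): the state, without advancing time (a new reading comes with each control period).
- manip.get_image(name): name is "scene" or "top" or "wrist"; returns the picture (420x560x3 uint8, red, green, blue); there is no depth.
- manip.camera_info(name): a dict with "camera_matrix" (3x3 intrinsics, pixels), "eye" and "orientation" of the camera in the world; the wrist camera has in their place "tool_from_camera" (4x4, takes a point from camera to tool coordinates, whose origin is the TCP and whose axes are the flange's). Camera axes: x right, y down, z forward; pixel columns grow to the right and rows downward; lengths in m; the calibration is good to about 2 mm. A picture is of the moment at which its call begins: read the wrist's pose just before it. camera_info takes no time and is no camera call.
- manip.sign_off(): hands the job in; it is judged then, once.
The state is a dict: "clock": time; "qpos": joint angles; "qd": joint speeds; "effort": joint torques, N m; "position": TCP position; "ee_rot": TCP orientation; "contact_force": force on the tool from outside, world axes, zero at the start; "moment": the same for the moment, N m; "width": finger opening in m; "gripper_force": force on a finger pad.
Only numpy, scipy, OpenCV 4.12 (cv2) and the standard library are available. Lean on these libraries where they do the work, as an engineer would, in place of code of your own. Each camera call takes 0.05 s, during which the arm holds its last target. There are 200 camera calls.

## Working session

There is one attempt and no reset: what is moved stays moved. The work goes in short steps, Python scripts to look and compute and a shell command to move; the robot and the scene stay as the last step left them, time stands still between calls to the robot, and variables do not carry over. Pictures are saved under pics/ and viewed, at most 14 in all, crops included, and the job is handed in when it is done.

```bash
ls; mkdir -p pics; python3 - <<'E'
from rig import manip
import cv2,json
s=manip.get_state();print(s)
print(manip.grip_point_offset)
for n in("scene","top","wrist"):
    cv2.imwrite(f"pics/{n}0.png",manip.get_image(n)[:,:,::-1]);print(n,manip.camera_info(n))
E
```

```text
pics
{'clock': 0.0, 'qpos': array([ 1.00501290e+00,  2.76621720e-01,  1.50611018e+00,  1.72395741e-05,
        1.36071726e+00, -1.20963268e-01]), 'qd': array([-1.32445091e-03, -1.78687830e-04, -1.40341297e-03,  1.38612313e-04,
        4.75437849e-05,  3.98837834e-04]), 'effort': array([ 2.27756132e-04, -4.16773510e+01, -2.45802319e+01, -2.04192356e-04,
        1.10724242e-02, -2.19519421e-05]), 'position': array([0.2471193 , 0.51861281, 0.23043363]), 'ee_rot': array([-3.20448293e-04,  2.20582645e-01,  9.75367846e-01, -8.71230846e-04]), 'contact_force': array([-0.5489191 , -0.17185453, -0.36487486]), 'moment': array([-0.03121311, -0.01796605, -0.04386181]), 'gripper_force': 0.0, 'width': 0.08521689659496247}
0.0187
scene {'camera_matrix': array([[428.86805855,   0.        , 284.55637184],
       [  0.        , 428.86805855, 207.48940668],
       [  0.        ,   0.        ,   1.        ]]), 'eye': array([1.02744068, 0.26608777, 1.10619603]), 'orientation': array([-0.11642829,  0.39170098,  0.87637327, -0.25492094])}
top {'camera_matrix': array([[406.09411812,   0.        , 284.30264463],
       [  0.        , 406.09411812, 214.61060725],
       [  0.        ,   0.        ,   1.        ]]), 'eye': array([ 0.47123573, -0.1477887 ,  1.20266482]), 'orientation': array([ 0.01986509, -0.69839333,  0.71488952, -0.02801964])}
wrist {'camera_matrix': array([[337.96022803,   0.        , 283.5424831 ],
       [  0.        , 337.96022803, 207.38063142],
       [  0.        ,   0.        ,   1.        ]]), 'tool_from_camera': array([[ 4.99076465e-04, -9.50196825e-01, -3.11650037e-01,
         8.06435716e-02],
       [ 9.99999569e-01,  7.18279465e-04, -5.88578838e-04,
         2.43648931e-04],
       [ 7.83117564e-04, -3.11649609e-01,  9.50196773e-01,
        -1.43399174e-01],
       [ 0.00000000e+00,  0.00000000e+00,  0.00000000e+00,
         1.00000000e+00]])}
```

View pics/top0.png

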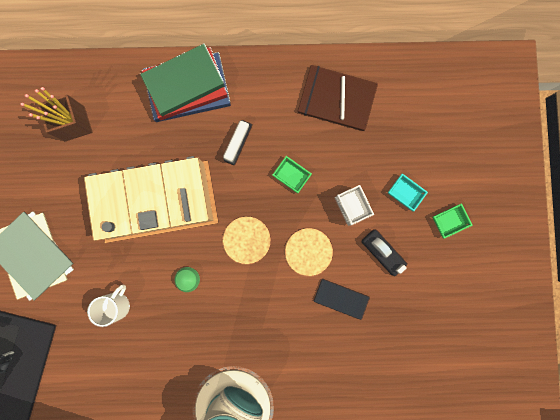

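View pics/scene0.png

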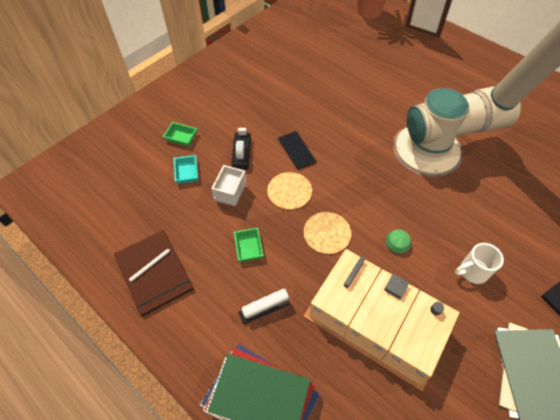

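The top view shows two mats, at (246,240) and (309,252). The steel stack is at (354,205). The look-alike trays are green at (292,174) and (452,221), and turquoise at (408,192). Round knob is at (108,227), square block at (148,219), bar at (185,204). I choose the grey stack and the leftmost box. Next I measure these in both cameras.

```bash
cat > h.py <<'E'
from rig import manip
import numpy as np, cv2
from scipy.spatial.transform import Rotation as R
def q2R(q): return R.from_quat([q[1],q[2],q[3],q[0]]).as_matrix()
def cam(n,s=None):
    c=manip.camera_info(n);K=c["camera_matrix"]
    if n=="wrist":
        s=s or manip.get_state();T=c["tool_from_camera"];Rt=q2R(s["ee_rot"])
        return K,Rt@T[:3,:3],s["position"]+Rt@T[:3,3]
    return K,q2R(c["orientation"]),c["eye"]
def back(C,uv,z):
    K,Rm,e=C;d=Rm@np.linalg.solve(K,[uv[0],uv[1],1.]);return e+d*(z-e[2])/d[2]
def proj(C,p):
    K,Rm,e=C;c=Rm.T@(np.asarray(p)-e);u=K@c;return u[:2]/u[2]
def tri(A,a,B,b):
    M=[];y=[]
    M=np.zeros((3,3));y=np.zeros(3)
    for (K,Rm,e),uv in((A,a),(B,b)):
        d=Rm@np.linalg.solve(K,[uv[0],uv[1],1.]);d/=np.linalg.norm(d);P=np.eye(3)-np.outer(d,d);M+=P;y+=P@e
    return np.linalg.solve(M,y)
def mats(n="top",fn=None):
    im=manip.get_image(n);h=cv2.cvtColor(im,cv2.COLOR_RGB2HSV)
    m=cv2.inRange(h,(10,90,150),(28,255,255));m=cv2.morphologyEx(m,cv2.MORPH_OPEN,np.ones((5,5)));k,l,st,c=cv2.connectedComponentsWithStats(m)
    return [(st[i].tolist(),c[i]) for i in range(1,k) if st[i][4]>500],im
E
python3 - <<'E'
from h import *
np.set_printoptions(precision=4,suppress=True)
T=cam("top");S=cam("scene")
print("tcp px",proj(T,[.247,.519,.23]),proj(S,[.247,.519,.23]))
for n,C in(("top",T),("scene",S)):
    for st,c in mats(n)[0]: print(n,st,c,back(C,c,.006))
print("knob",tri(T,(108,226),S,(437,308)))
print("block",tri(T,(148,219),S,(397,286)))
print("bar",tri(T,(185,204),S,(355,271)))
for uv in((86,176),(198,158),(92,239)): print(back(T,uv,.104))
for n,box in(("top",(310,170,80,60)),("top",(70,140,160,120)),("scene",(190,140,80,80))):
    x,y,w,h=box;cv2.imwrite(f"pics/c{n}{x}.png",cv2.resize(manip.get_image(n)[y:y+h,x:x+w,::-1],None,fx=5,fy=5,interpolation=cv2.INTER_CUBIC))
a=[cv2.imread(f"pics/c{k}.png") for k in("top310","scene190")]
cv2.imwrite("pics/st.png",np.hstack([np.pad(a[0],((0,100),(0,0),(0,0))),a[1]]))
E
```

```text
tcp px [ -3.7279 345.3569] [598.1136 262.8291]
top [0, 0, 560, 382, 85384] [341.7624 161.2871] [ 0.7078 -0.3378  0.006 ]
top [185, 74, 119, 48, 3175] [257.182   98.6627] [ 0.9038 -0.0892  0.006 ]
top [0, 77, 160, 63, 3433] [102.0399 104.8104] [0.8942 0.3753 0.006 ]
top [0, 87, 34, 38, 930] [ 13.1591 105.1075] [0.8986 0.6394 0.006 ]
top [251, 115, 87, 22, 1212] [288.783  126.6584] [ 0.8162 -0.1823  0.006 ]
top [300, 152, 94, 40, 1827] [337.1106 167.6672] [ 0.6889 -0.3233  0.006 ]
top [51, 157, 64, 14, 514] [ 84.7276 165.6342] [0.7112 0.4251 0.006 ]
top [199, 161, 81, 64, 1625] [230.7612 186.4382] [ 0.6396 -0.0059  0.006 ]
top [0, 172, 80, 31, 1815] [ 41.4788 188.0325] [0.6472 0.5512 0.006 ]
top [390, 221, 41, 16, 524] [408.7309 228.8626] [ 0.5016 -0.5293  0.006 ]
top [33, 306, 56, 17, 570] [ 65.286  313.2193] [0.2813 0.4769 0.006 ]
top [428, 318, 125, 11, 712] [492.1896 322.4972] [ 0.223  -0.7614  0.006 ]
top [299, 324, 91, 10, 539] [341.6308 329.7514] [ 0.2136 -0.321   0.006 ]
top [41, 341, 188, 50, 5684] [125.0362 364.4511] [0.1319 0.3046 0.006 ]
top [472, 394, 88, 15, 702] [520.256
[... 1151 characters left out ...]
1851 -0.3278  0.006 ]
scene [404, 241, 43, 42, 754] [424.2294 261.3767] [0.3717 0.2154 0.006 ]
scene [265, 248, 40, 45, 640] [284.2891 270.4547] [ 0.656  -0.0602  0.006 ]
scene [67, 256, 73, 94, 1208] [ 98.0786 298.553 ] [ 1.0492 -0.3767  0.006 ]
scene [182, 256, 58, 58, 969] [215.0413 285.6729] [ 0.8154 -0.1707  0.006 ]
scene [172, 292, 93, 67, 2354] [212.1589 326.8794] [ 0.8982 -0.0936  0.006 ]
scene [304, 305, 120, 82, 2156] [371.7217 339.7681] [0.6501 0.233  0.006 ]
scene [424, 305, 38, 36, 700] [442.9829 322.6114] [0.4901 0.3455 0.006 ]
knob [0.5247 0.308  0.12  ]
block [0.5404 0.2047 0.1159]
bar [0.5783 0.1047 0.1191]
[0.663  0.3745 0.104 ]
[0.706  0.0707 0.104 ]
[0.4918 0.3569 0.104 ]
```

View pics/st.png

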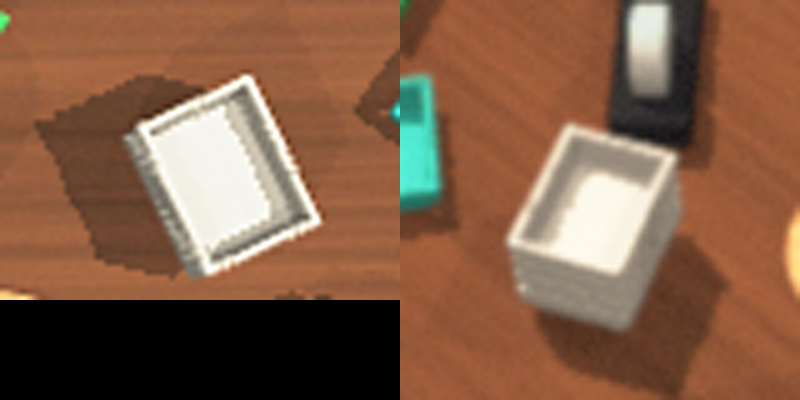

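View pics/ctop70.png

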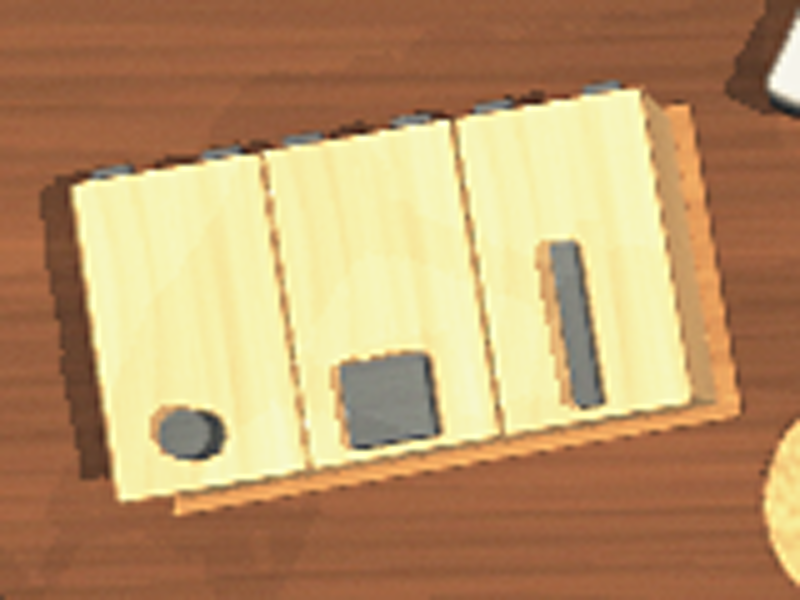

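```bash
cat >> h.py <<'E'
def mats2(n="top"):
    im=manip.get_image(n);h=cv2.cvtColor(im,cv2.COLOR_RGB2HSV)
    m=cv2.inRange(h,(14,60,190),(30,200,255));m=cv2.morphologyEx(m,cv2.MORPH_CLOSE,np.ones((5,5)));m=cv2.morphologyEx(m,cv2.MORPH_OPEN,np.ones((7,7)))
    k,l,st,c=cv2.connectedComponentsWithStats(m);C=cam(n)
    return [(st[i].tolist(),c[i].round(1),back(C,c[i],.006).round(4)) for i in range(1,k) if st[i][4]>300]
E
python3 - <<'E'
from h import *
np.set_printoptions(precision=4,suppress=True)
T=cam("top");S=cam("scene")
for n in("top","scene"):
    for r in mats2(n): print(n,*r)
c=[back(T,(310+a/5,170+b/5),.074)[:2] for a,b in((249,76),(320,220),(207,270),(141,126))]
d=[back(S,(190+(a-400)/5,140+b/5),.074)[:2] for a,b in((571,126),(679,155),(623,273),(509,242))]
for c in(c,d): print("stack",np.array(c),np.mean(c,0),[np.linalg.norm(c[i]-c[i-1]) for i in range(4)],[np.degrees(np.arctan2(*(c[i]-c[i-1])[::-1])) for i in range(4)])
k=[back(T,(70+a/5,140+b/5),.104)[:2] for a,b in((73,185),(120,500),(692,403),(640,90))]
print("box",np.array(k),[np.linalg.norm(k[i]-k[i-1]) for i in range(4)],[np.degrees(np.arctan2(*(k[i]-k[i-1])[::-1])) for i in range(4)])
print("knob",back(T,(70+188/5,140+434/5),.130))
E
```

```text
top [0, 0, 528, 46, 17370] [239.8  16.7] [ 1.1606 -0.0413  0.006 ]
top [33, 101, 33, 22, 423] [ 47.5 112.8] [0.873  0.5371 0.006 ]
top [85, 158, 132, 84, 7704] [150.1 197.8] [0.6109 0.2324 0.006 ]
top [223, 217, 47, 47, 1769] [246.1 239.9] [ 0.4803 -0.0487  0.006 ]
top [286, 228, 47, 48, 1777] [308.6 251.6] [ 0.4417 -0.2312  0.006 ]
top [552, 277, 8, 61, 351] [556.5 303. ] [ 0.2742 -0.9541  0.006 ]
top [196, 373, 33, 44, 565] [208.9 392. ] [0.0483 0.0652 0.006 ]
scene [129, 47, 43, 30, 532] [150.5  62.5] [ 0.3503 -1.0279  0.006 ]
scene [469, 88, 23, 29, 470] [480.4 102.6] [-0.3084  0.0292  0.006 ]
scene [413, 156, 44, 16, 465] [435.3 164.4] [0.0481 0.0565 0.006 ]
scene [268, 173, 44, 36, 1290] [289.3 190.3] [ 0.443  -0.2293  0.006 ]
scene [304, 212, 154, 162, 10104] [376.9 300.1] [0.5547 0.182  0.006 ]
scene [0, 226, 27, 25, 455] [ 13.7 237.1] [ 1.1024 -0.7156  0.006 ]
scene [0, 272, 117, 148, 3657] [ 53.4 350.6] [ 1.204  -0.3457  0.006 ]
stack [[ 0.6255 -0.3754]
 [ 0.5436 -0.4122]
 [ 0.5171 -0.348 ]
 [ 0.5986 -0.3138]] [ 0.5712 -0.3624] [np.float64(0.06718397503486978), np.float64(0
[... 239 characters left out ...]
]
 [ 0.5137 -0.3434]
 [ 0.5969 -0.3071]
 [ 0.6261 -0.3726]] [ 0.5696 -0.3577] [np.float64(0.09135811835996838), np.float64(0.07031775222341556), np.float64(0.09077894497803948), np.float64(0.07168295706740249)] [np.float64(-157.31245167819088), np.float64(113.58979170751057), np.float64(23.542068541880184), np.float64(-65.95630189920135)]
box [[0.6604 0.3782]
 [0.489  0.3515]
 [0.5341 0.0442]
 [0.706  0.0707]] [np.float64(0.3109196696402362), np.float64(0.17343971750841355), np.float64(0.3105667191614989), np.float64(0.17389477620082355)] [np.float64(98.43366874477306), np.float64(-171.13327038390577), np.float64(-81.65071160666223), np.float64(8.749190860862619)]
knob [0.5224 0.3044 0.13  ]
```

```bash
cat >> h.py <<'E'
import sys
def go(x,y,z,a):
    """from current pose to TCP (x,y,z), closing line at angle a deg, tool down: turn (tool rotvec deg), then shift mm in turned frame"""
    s=manip.get_state();Rc=q2R(s["ee_rot"]);a=np.radians(a)
    yt=np.array([np.cos(a),np.sin(a),0]);zt=np.array([0,0,-1.]);xt=np.cross(yt,zt);Rd=np.c_[xt,yt,zt]
    r=np.degrees(R.from_matrix(Rc.T@Rd).as_rotvec());d=Rd.T@(np.array([x,y,z])-s["position"])*1000
    print("turn deg",r.round(2),"then shift mm",d.round(1),"| pos",s["position"].round(4),"t",round(s["clock"],2),"w",round(s["width"],4),"gf",round(s["gripper_force"],1),"F",s["contact_force"].round(1))
if __name__=="__main__": go(*map(float,sys.argv[1:5]))
E
python3 h.py .5705 -.360 .174 -66.8
```

```text
turn deg [  0.     0.   131.31] then shift mm [-49.3 935.2  57.3] | pos [0.2474 0.519  0.2313] t 0.5 w 0.0851 gf 0.0 F [0.  0.2 0.8]
```

```bash
python3 -m handwheel '[{"translation":[0,0,0],"angular":[0,0,6.91],"hand":0},{"translation":[0,0,0],"angular":[0,0,6.91],"hand":0},{"translation":[0,0,0],"angular":[0,0,6.91],"hand":0},{"translation":[0,0,0],"angular":[0,0,6.91],"hand":0},{"translation":[0,0,0],"angular":[0,0,6.91],"hand":0},{"translation":[0,0,0],"angular":[0,0,6.91],"hand":0},{"translation":[0,0,0],"angular":[0,0,6.91],"hand":0},{"translation":[0,0,0],"angular":[0,0,6.91],"hand":0},{"translation":[0,0,0],"angular":[0,0,6.91],"hand":0},{"translation":[0,0,0],"angular":[0,0,6.91],"hand":0}]' 40
python3 -m handwheel '[{"translation":[0,0,0],"angular":[0,0,6.91],"hand":0},{"translation":[0,0,0],"angular":[0,0,6.91],"hand":0},{"translation":[0,0,0],"angular":[0,0,6.91],"hand":0},{"translation":[0,0,0],"angular":[0,0,6.91],"hand":0},{"translation":[0,0,0],"angular":[0,0,6.91],"hand":0},{"translation":[0,0,0],"angular":[0,0,6.91],"hand":0},{"translation":[0,0,0],"angular":[0,0,6.91],"hand":0},{"translation":[0,0,0],"angular":[0,0,6.91],"hand":0},{"translation":[0,0,0],"angular":[0,0,6.91],"hand":0}]'
python3 -m handwheel '[{"translation":[0,0.036,0],"angular":[0,0,0],"hand":0},{"translation":[0,0.036,0],"angular":[0,0,0],"hand":0},{"translation":[0,0.036,0],"angular":[0,0,0],"hand":0},{"translation":[0,0.036,0],"angular":[0,0,0],"hand":0},{"translation":[0,0.036,0],"angular":[0,0,0],"hand":0},{"translation":[0,0.036,0],"angular":[0,0,0],"hand":0},{"translation":[0,0.036,0],"angular":[0,0,0],"hand":0},{"translation":[0,0.036,0],"angular":[0,0,0],"hand":0},{"translation":[0,0.036,0],"angular":[0,0,0],"hand":0}]'
python3 -m handwheel '[{"translation":[0,0.036,0],"angular":[0,0,0],"hand":0},{"translation":[0,0.036,0],"angular":[0,0,0],"hand":0},{"translation":[0,0.036,0],"angular":[0,0,0],"hand":0},{"translation":[0,0.036,0],"angular":[0,0,0],"hand":0},{"translation":[0,0.036,0],"angular":[0,0,0],"hand":0},{"translation":[0,0.036,0],"angular":[0,0,0],"hand":0},{"translation":[0,0.036,0],"angular":[0,0,0],"hand":0},{"translation":[0,0.036,0],"angular":[0,0,0],"hand":0},{"translation":[0,0.036,0],"angular":[0,0,0],"hand":0}]'
python3 h.py .5705 -.360 .174 -66.8
```

```text
clock: 1.33
position: [0.2474, 0.5191, 0.2313]
ee_rot: [-0.0, 0.737, 0.676, 0.0]
contact_force: [1.1, 0.5, 0.8]
width: 0.0855
gripper_force: 0.0
clock: 2.08
position: [0.2474, 0.5191, 0.2314]
ee_rot: [-0.0, 0.98, 0.198, 0.0]
contact_force: [-0.3, 0.6, 0.8]
width: 0.0852
gripper_force: 0.0
clock: 2.83
position: [0.3755, 0.2198, 0.2316]
ee_rot: [-0.0, 0.979, 0.201, 0.0]
contact_force: [1.3, 0.9, 0.4]
width: 0.0858
gripper_force: 0.0
clock: 3.58
position: [0.5034, -0.0783, 0.2315]
ee_rot: [0.0, 0.98, 0.201, 0.0]
contact_force: [1.1, -0.1, 0.6]
width: 0.0854
gripper_force: 0.0
turn deg [ 0.01 -0.04 -0.  ] then shift mm [-49.3 285.4  57.5] | pos [ 0.5034 -0.0783  0.2315] t 3.58 w 0.0854 gf 0.0 F [ 1.1 -0.1  0.6]
```

```bash
python3 -m handwheel '[{"translation":[-0.006,0.036,0],"angular":[0,0,0],"hand":0},{"translation":[-0.006,0.036,0],"angular":[0,0,0],"hand":0},{"translation":[-0.006,0.036,0],"angular":[0,0,0],"hand":0},{"translation":[-0.006,0.036,0.01],"angular":[0,0,0],"hand":0},{"translation":[-0.006,0.036,0.01],"angular":[0,0,0],"hand":0},{"translation":[-0.006,0.036,0.01],"angular":[0,0,0],"hand":0},{"translation":[-0.006,0.036,0.01],"angular":[0,0,0],"hand":0},{"translation":[-0.007,0.033,0.01],"angular":[0,0,0],"hand":0},{"translation":[0,0,0.0075],"angular":[0,0,0],"hand":0},{"translation":[0,0,0],"angular":[0,0,0],"hand":0}]'
python3 - <<'E'
from h import *
go(.5705,-.36,.174,-66.8)
cv2.imwrite("pics/w1.png",manip.get_image("wrist")[:,:,::-1])
E
```

```text
clock: 4.42
position: [0.5693, -0.3588, 0.1709]
ee_rot: [-0.002, 0.98, 0.2, -0.001]
contact_force: [-0.5, -0.5, -1.1]
width: 0.0854
gripper_force: 0.0
turn deg [-0.24  0.12 -0.13] then shift mm [ 0.7  1.6 -3.1] | pos [ 0.5693 -0.3588  0.1709] t 4.42 w 0.0854 gf 0.0 F [-0.5 -0.5 -1.1]
```

View pics/w1.png

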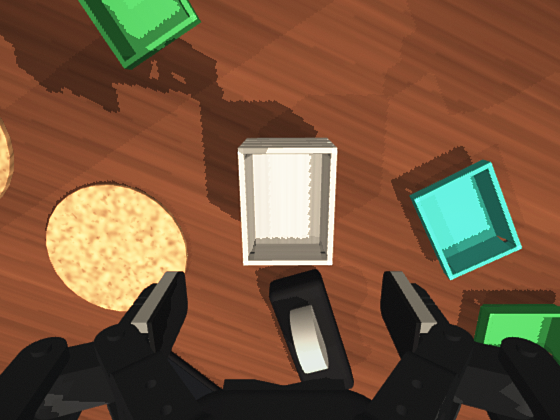

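The wrist view shows the stack's top rim at (238,148), (337,147), (333,265) and (243,265), with both fingers clear of it. The tape dispenser is close on the near side.

```bash
python3 - <<'E'
from h import *
W=cam("wrist")
c=np.array([back(W,p,.074)[:2] for p in((238.5,148),(337,147.5),(332.5,265),(243.5,265))])
print(c.round(4),c.mean(0),[np.linalg.norm(c[i]-c[i-1]).round(4) for i in range(4)],[np.degrees(np.arctan2(*(c[i]-c[i-1])[::-1])).round(1) for i in range(4)])
print(back(W,(116,246),.006), proj(W,[.4417,-.2312,.006]))
x,y=c.mean(0)
go(x,y,.056,-66.8)
E
```

```text
[[ 0.5976 -0.3096]
 [ 0.6256 -0.3738]
 [ 0.5403 -0.4114]
 [ 0.5123 -0.3462]] [ 0.56893885 -0.36026078] [np.float64(0.0929), np.float64(0.07), np.float64(0.0932), np.float64(0.071)] [np.float64(23.2), np.float64(-66.5), np.float64(-156.2), np.float64(113.3)]
[ 0.44469288 -0.22667748  0.006     ] [119.64965907 250.11026038]
turn deg [-0.21  0.07 -0.05] then shift mm [ -1.6   2.4 116.2] | pos [ 0.5695 -0.3574  0.1722] t 4.47 w 0.0849 gf 0.0 F [-0.1  0.9  0.4]
```

```bash
python3 -m handwheel '[{"translation":[-0.0015,0.0025,0],"angular":[0,0,0],"hand":0},{"translation":[0,0,0.02],"angular":[0,0,0],"hand":0},{"translation":[0,0,0.02],"angular":[0,0,0],"hand":0},{"translation":[0,0,0.02],"angular":[0,0,0],"hand":0},{"translation":[0,0,0.02],"angular":[0,0,0],"hand":0},{"translation":[0,0,0.015],"angular":[0,0,0],"hand":0},{"translation":[0,0,0.013],"angular":[0,0,0],"hand":0},{"translation":[0,0,0.008],"angular":[0,0,0],"hand":0},{"translation":[0,0,0],"angular":[0,0,0],"hand":0},{"translation":[0,0,0],"angular":[0,0,0],"hand":0}]' 40
python3 - <<'E'
from h import *
go(.569,-.3603,.056,-66.8)
cv2.imwrite("pics/w2.png",manip.get_image("wrist")[:,:,::-1])
E
```

```text
clock: 5.3
position: [0.5703, -0.3599, 0.0586]
ee_rot: [0.0, 0.979, 0.202, 0.0]
contact_force: [0.6, -1.0, 0.9]
width: 0.0854
gripper_force: 0.0
turn deg [ 0.03 -0.03  0.08] then shift mm [-1.4 -0.2  2.6] | pos [ 0.5703 -0.3599  0.0586] t 5.3 w 0.0854 gf 0.0 F [ 0.6 -1.   0.9]
```

View pics/w2.png

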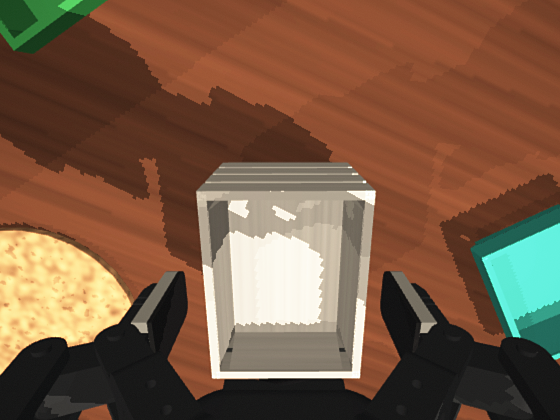

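The tray is centred between the pads at row 272 (gaps 18 and 15 px), and all four bands are visible. Now close and lift.

```bash
python3 -m handwheel '[{"translation":[-0.001,0,0.002],"angular":[0,0,0],"hand":0},{"translation":[0,0,0],"angular":[0,0,0],"hand":0.5},{"translation":[0,0,0],"angular":[0,0,0],"hand":0.5},{"translation":[0,0,0],"angular":[0,0,0],"hand":0.5},{"translation":[0,0,0],"angular":[0,0,0],"hand":0.5},{"translation":[0,0,0],"angular":[0,0,0],"hand":0.5},{"translation":[0,0,-0.002],"angular":[0,0,0],"hand":0.5},{"translation":[0,0,-0.003],"angular":[0,0,0],"hand":0.5},{"translation":[0,0,-0.003],"angular":[0,0,0],"hand":0.5},{"translation":[0,0,0],"angular":[0,0,0],"hand":0.5}]' 40
python3 -m handwheel '[{"translation":[0,0,-0.004],"angular":[0,0,0],"hand":0.5},{"translation":[0,0,-0.004],"angular":[0,0,0],"hand":0.5},{"translation":[0,0,-0.004],"angular":[0,0,0],"hand":0.5},{"translation":[0,0,0],"angular":[0,0,0],"hand":0.5}]'
python3 - <<'E'
from h import *
go(.569,-.3603,.056,-66.8)
cv2.imwrite("pics/w3.png",manip.get_image("wrist")[:,:,::-1])
E
```

```text
clock: 6.18
position: [0.5692, -0.3611, 0.0642]
ee_rot: [0.0, 0.98, 0.201, 0.0]
contact_force: [0.2, -0.2, -1.0]
width: 0.0685
gripper_force: 45.5
clock: 6.52
position: [0.5696, -0.3613, 0.0769]
ee_rot: [0.001, 0.98, 0.201, 0.001]
contact_force: [-0.2, -0.1, -0.8]
width: 0.0686
gripper_force: 45.5
turn deg [ 0.1  -0.06  0.03] then shift mm [-0.2 -1.2 20.9] | pos [ 0.5696 -0.3613  0.0769] t 6.52 w 0.0686 gf 45.5 F [-0.2 -0.1 -0.8]
```

View pics/w3.png

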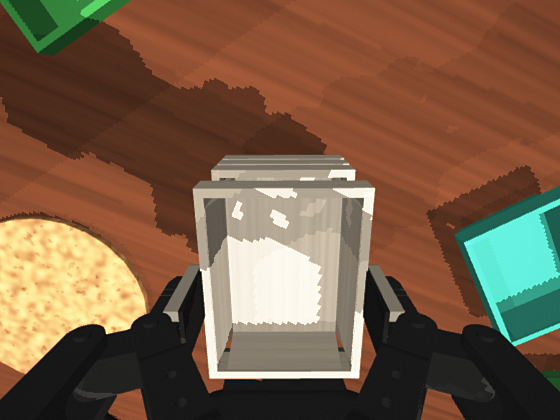

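Exactly one tray lifted (z up 20 mm); the other three stay nested. Now re-read the mats.

```bash
python3 -m handwheel '[{"translation":[0,0,-0.015],"angular":[0,0,0],"hand":0.5},{"translation":[0,0,-0.025],"angular":[0,0,0],"hand":0.5},{"translation":[0,0,-0.03],"angular":[0,0,0],"hand":0.5},{"translation":[0,0,0],"angular":[0,0,0],"hand":0.5}]'
python3 - <<'E'
from h import *
for n in("top","scene"):
    for r in mats2(n):
        if .35<r[2][0]<.58 and abs(r[2][1])<.4: print(n,*r)
go(.4805,-.0487,.05,-66.8)
E
```

```text
clock: 6.9
position: [0.572, -0.3632, 0.152]
ee_rot: [0.004, 0.98, 0.201, 0.004]
contact_force: [1.1, -1.2, 0.9]
width: 0.0684
gripper_force: 45.9
top [340, 186, 28, 37, 377] [353.4 204.2] [ 0.5784 -0.3682  0.006 ]
top [223, 217, 47, 47, 1765] [246.2 239.9] [ 0.4804 -0.0488  0.006 ]
top [286, 229, 39, 45, 1299] [303.9 249.2] [ 0.449  -0.2178  0.006 ]
scene [268, 173, 44, 36, 1285] [289.4 190.4] [ 0.443  -0.2292  0.006 ]
scene [304, 213, 154, 161, 10006] [377.1 300.4] [0.5549 0.1826 0.006 ]
turn deg [ 0.16 -0.09  0.03] then shift mm [  41.2 -322.6   97.3] | pos [ 0.5697 -0.3614  0.1473] t 7.0 w 0.0687 gf 45.9 F [ 0.7  0.8 -1.4]
```

```bash
python3 -m handwheel '[{"translation":[0.004,-0.032,0],"angular":[0,0,0],"hand":0.5},{"translation":[0.004,-0.032,0],"angular":[0,0,0],"hand":0.5},{"translation":[0.004,-0.032,0],"angular":[0,0,0],"hand":0.5},{"translation":[0.004,-0.032,0],"angular":[0,0,0],"hand":0.5},{"translation":[0.004,-0.032,0],"angular":[0,0,0],"hand":0.5},{"translation":[0.004,-0.032,0],"angular":[0,0,0],"hand":0.5},{"translation":[0.004,-0.032,0],"angular":[0,0,0],"hand":0.5},{"translation":[0.004,-0.032,0.02],"angular":[0,0,0],"hand":0.5},{"translation":[0.004,-0.032,0.02],"angular":[0,0,0],"hand":0.5},{"translation":[0.005,-0.034,0.01],"angular":[0,0,0],"hand":0.5}]'
python3 -m handwheel '[{"translation":[0,0,0.02],"angular":[0,0,0],"hand":0.5},{"translation":[0,0,0.01],"angular":[0,0,0],"hand":0.5},{"translation":[0,0,0],"angular":[0,0,0],"hand":0.5},{"translation":[0,0,0],"angular":[0,0,0],"hand":0.5}]'
python3 - <<'E'
from h import *
go(.4805,-.0487,.0165,-66.8)
cv2.imwrite("pics/w4.png",manip.get_image("wrist")[:,:,::-1])
E
```

```text
clock: 7.83
position: [0.4765, -0.0471, 0.0929]
ee_rot: [-0.001, 0.98, 0.201, -0.002]
contact_force: [-0.2, 0.5, -1.5]
width: 0.0685
gripper_force: 45.9
clock: 8.17
position: [0.4785, -0.0484, 0.0646]
ee_rot: [-0.001, 0.98, 0.201, -0.002]
contact_force: [-0.4, -0.3, -1.8]
width: 0.0688
gripper_force: 45.9
turn deg [-0.12  0.15  0.04] then shift mm [ 1.8  1.1 48.1] | pos [ 0.4785 -0.0484  0.0646] t 8.17 w 0.0688 gf 45.9 F [-0.4 -0.3 -1.8]
```

View pics/w4.png

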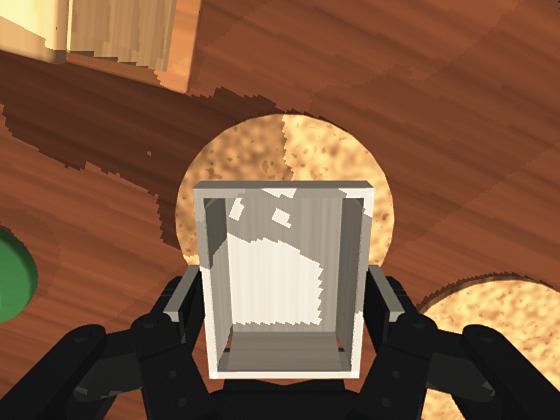

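The mat's arc shows left edge (176,215), right edge (394,215) and top (285,113), so it is centred under the tray sideways.

```bash
python3 - <<'E'
from h import *
from scipy.optimize import least_squares
W=cam("wrist")
P=np.array([back(W,p,.006)[:2] for p in((176,215),(190,172),(230,128),(285,113),(345,130),(381,168),(394,215),(390,245))])
r=least_squares(lambda c:np.hypot(*(P-c).T)-.07,P.mean(0)-[.03,0]);print(r.x,r.fun.round(4))
go(*r.x,.0165,-66.8)
E
```

```text
[ 0.4796379  -0.04957439] [ 0.0002 -0.0015  0.0002  0.0006  0.0002 -0.0004 -0.0005 -0.0003]
turn deg [-0.04  0.06  0.01] then shift mm [-0.1  0.7 48.9] | pos [ 0.4794 -0.0489  0.0654] t 8.22 w 0.0684 gf 45.9 F [-0.3 -0.4 -0.9]
```

```bash
python3 -m handwheel '[{"translation":[0,0.0005,0.015],"angular":[0,0,0],"hand":0.5},{"translation":[0,0,0.015],"angular":[0,0,0],"hand":0.5},{"translation":[0,0,0.01],"angular":[0,0,0],"hand":0.5},{"translation":[0,0,0.005],"angular":[0,0,0],"hand":0.5},{"translation":[0,0,0.002],"angular":[0,0,0],"hand":0.5},{"translation":[0,0,0.001],"angular":[0,0,0],"hand":0.5},{"translation":[0,0,0.001],"angular":[0,0,0],"hand":0.5},{"translation":[0,0,0.001],"angular":[0,0,0],"hand":0.5},{"translation":[0,0,0],"angular":[0,0,0],"hand":0.5},{"translation":[0,0,0],"angular":[0,0,0],"hand":0.5}]'; python3 h.py .4796 -.0496 .0142 -66.8
```

```text
clock: 9.05
position: [0.4802, -0.0494, 0.0162]
ee_rot: [0.0, 0.98, 0.201, 0.0]
contact_force: [0.5, -0.1, 0.1]
width: 0.0688
gripper_force: 46.0
turn deg [ 0.02 -0.04  0.03] then shift mm [-0.6  0.   2. ] | pos [ 0.4802 -0.0494  0.0162] t 9.05 w 0.0688 gf 46.0 F [ 0.5 -0.1  0.1]
```

```bash
python3 -m handwheel '[{"translation":[0,0,0.001],"angular":[0,0,0],"hand":0.5},{"translation":[0,0,0],"angular":[0,0,0],"hand":0.5},{"translation":[0,0,0],"angular":[0,0,0],"hand":0.5}]';python3 -m handwheel '[{"translation":[0,0,0.001],"angular":[0,0,0],"hand":0.5},{"translation":[0,0,0],"angular":[0,0,0],"hand":0.5},{"translation":[0,0,0],"angular":[0,0,0],"hand":0.5}]'
```

```text
clock: 9.3
position: [0.4802, -0.0493, 0.0151]
ee_rot: [0.0, 0.98, 0.201, 0.0]
contact_force: [-0.1, 0.5, 1.7]
width: 0.0689
gripper_force: 46.2
clock: 9.55
position: [0.4802, -0.0493, 0.015]
ee_rot: [0.0, 0.98, 0.201, 0.0]
contact_force: [-2.0, -0.6, 10.1]
width: 0.0688
gripper_force: 47.3
```

```bash
python3 -m handwheel '[{"translation":[0,0,-0.001],"angular":[0,0,0],"hand":0.5},{"translation":[0,0,0],"angular":[0,0,0],"hand":0.3},{"translation":[0,0,0],"angular":[0,0,0],"hand":0},{"translation":[0,0,0],"angular":[0,0,0],"hand":0},{"translation":[0,0,0],"angular":[0,0,0],"hand":0},{"translation":[0,0,-0.01],"angular":[0,0,0],"hand":0},{"translation":[0,0,-0.03],"angular":[0,0,0],"hand":0},{"translation":[0,0,-0.03],"angular":[0,0,0],"hand":0},{"translation":[0,0,-0.03],"angular":[0,0,0],"hand":0},{"translation":[0,0,-0.03],"angular":[0,0,0],"hand":0}]'
python3 -m handwheel '[{"translation":[-0.004,0.032,0],"angular":[0,0,0],"hand":0},{"translation":[-0.004,0.032,0],"angular":[0,0,0],"hand":0},{"translation":[-0.004,0.032,0],"angular":[0,0,0],"hand":0},{"translation":[-0.004,0.032,0],"angular":[0,0,0],"hand":0},{"translation":[-0.004,0.032,0],"angular":[0,0,0],"hand":0},{"translation":[-0.004,0.032,0],"angular":[0,0,0],"hand":0},{"translation":[-0.004,0.032,0],"angular":[0,0,0],"hand":0},{"translation":[-0.004,0.032,0],"angular":[0,0,0],"hand":0},{"translation":[-0.004,0.032,0],"angular":[0,0,0],"hand":0},{"translation":[-0.004,0.034,0],"angular":[0,0,0],"hand":0}]'
python3 -m handwheel '[{"translation":[0,0,0],"angular":[0,0,0],"hand":0},{"translation":[0,0,0],"angular":[0,0,0],"hand":0}]'
python3 - <<'E'
from h import *
go(.569,-.3603,.040,-66.8)
W=cam("wrist");im=manip.get_image("wrist")
cv2.imwrite("pics/w5.png",im[:,:,::-1])
for q in((46,35),(46,-35),(-46,-35),(-46,35)):
    a=np.radians(23.3);p=[.569+q[0]/1e3*np.cos(a)-q[1]/1e3*np.sin(a),-.3603+q[0]/1e3*np.sin(a)+q[1]/1e3*np.cos(a),.058];print(proj(W,p).round(1))
for r in mats2(): 
    if .35<r[2][0]<.58 and abs(r[2][1])<.4: print(*r)
E
```

```text
clock: 10.38
position: [0.4795, -0.0492, 0.1459]
ee_rot: [-0.0, 0.98, 0.201, -0.0]
contact_force: [0.5, -0.2, -0.7]
width: 0.0855
gripper_force: 0.0
clock: 11.22
position: [0.57, -0.3621, 0.1442]
ee_rot: [-0.001, 0.98, 0.201, -0.0]
contact_force: [0.0, -0.4, -0.2]
width: 0.0856
gripper_force: 0.0
clock: 11.38
position: [0.57, -0.3626, 0.1436]
ee_rot: [-0.001, 0.98, 0.2, -0.0]
contact_force: [-0.2, 0.5, -0.6]
width: 0.0852
gripper_force: 0.0
turn deg [-0.06  0.03 -0.11] then shift mm [ -0.   -2.6 103.6] | pos [ 0.57   -0.3626  0.1436] t 11.38 w 0.0852 gf 0.0 F [-0.2  0.5 -0.6]
[228.5 149.1]
[332.3 148.8]
[327.2 270.4]
[235.1 270.6]
[253, 220, 17, 32, 336] [262.1 234.6] [ 0.4949 -0.0957  0.006 ]
[286, 229, 39, 45, 1280] [303.8 249. ] [ 0.4496 -0.2173  0.006 ]
```

View pics/w5.png

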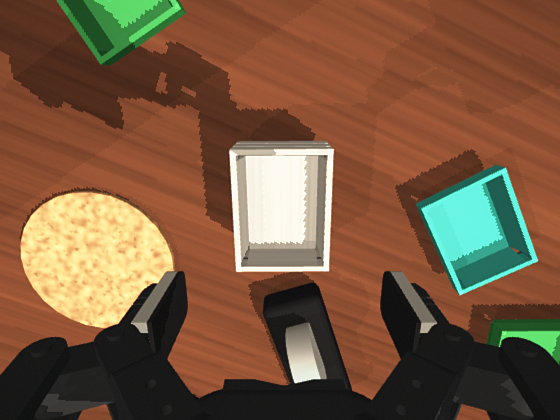

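Rim corners are at (230,149), (334,149), (329,271), (235,271), within 2 px of the prediction, so the stack has not moved. I take the second tray.

```bash
python3 -m handwheel '[{"translation":[0,-0.0015,0.02],"angular":[0,0,0],"hand":0},{"translation":[0,0,0.02],"angular":[0,0,0],"hand":0},{"translation":[0,0,0.02],"angular":[0,0,0],"hand":0},{"translation":[0,0,0.02],"angular":[0,0,0],"hand":0},{"translation":[0,0,0.013],"angular":[0,0,0],"hand":0},{"translation":[0,0,0.008],"angular":[0,0,0],"hand":0},{"translation":[0,0,0],"angular":[0,0,0],"hand":0},{"translation":[0,0,0],"angular":[0,0,0],"hand":0}]' 40
python3 h.py .569 -.3605 .0402 -66.8
```

```text
clock: 12.15
position: [0.5696, -0.3587, 0.0441]
ee_rot: [-0.0, 0.979, 0.202, -0.0]
contact_force: [0.5, -0.1, 0.6]
width: 0.0855
gripper_force: 0.0
turn deg [-0.02  0.    0.08] then shift mm [-1.2  1.4  3.9] | pos [ 0.5696 -0.3587  0.0441] t 12.15 w 0.0855 gf 0.0 F [ 0.5 -0.1  0.6]
```

```bash
python3 -m handwheel '[{"translation":[-0.001,0.0015,0.004],"angular":[0,0,0],"hand":0},{"translation":[0,0,0],"angular":[0,0,0],"hand":0.5},{"translation":[0,0,0],"angular":[0,0,0],"hand":0.5},{"translation":[0,0,0],"angular":[0,0,0],"hand":0.5},{"translation":[0,0,0],"angular":[0,0,0],"hand":0.5},{"translation":[0,0,0],"angular":[0,0,0],"hand":0.5}]' 40
python3 -m handwheel '[{"translation":[0,0,-0.002],"angular":[0,0,0],"hand":0.5},{"translation":[0,0,-0.004],"angular":[0,0,0],"hand":0.5},{"translation":[0,0,-0.004],"angular":[0,0,0],"hand":0.5},{"translation":[0,0,-0.004],"angular":[0,0,0],"hand":0.5},{"translation":[0,0,-0.006],"angular":[0,0,0],"hand":0.5},{"translation":[0,0,-0.02],"angular":[0,0,0],"hand":0.5},{"translation":[0,0,-0.02],"angular":[0,0,0],"hand":0.5},{"translation":[0,0,0],"angular":[0,0,0],"hand":0.5}]'
python3 - <<'E'
from h import *
cv2.imwrite("pics/w6.png",manip.get_image("wrist")[:,:,::-1])
go(.4425,-.23,.05,-66.8)
for n in("top","scene"):
  for r in mats2(n): 
    if .35<r[2][0]<.58 and abs(r[2][1])<.4: print(*r)
E
```

```text
clock: 12.65
position: [0.5696, -0.3616, 0.041]
ee_rot: [0.001, 0.98, 0.201, 0.001]
contact_force: [-1.5, 1.5, 6.3]
width: 0.0687
gripper_force: 46.1
clock: 13.32
position: [0.5716, -0.3632, 0.1043]
ee_rot: [0.003, 0.98, 0.201, 0.003]
contact_force: [0.3, -0.7, 0.4]
width: 0.0688
gripper_force: 45.8
turn deg [ 0.29 -0.16  0.03] then shift mm [ -65.7 -172.4   52.4] | pos [ 0.5708 -0.3626  0.1024] t 13.37 w 0.0689 gf 45.8 F [-0.1  0.1 -1. ]
[253, 220, 17, 32, 336] [262.1 234.6] [ 0.4949 -0.0957  0.006 ]
[286, 229, 38, 44, 1134] [302.7 247.8] [ 0.4531 -0.2142  0.006 ]
[268, 173, 44, 36, 1286] [289.3 190.3] [ 0.4431 -0.2293  0.006 ]
[313, 224, 144, 150, 8728] [384.6 310.2] [0.564  0.2131 0.006 ]
```

View pics/w6.png

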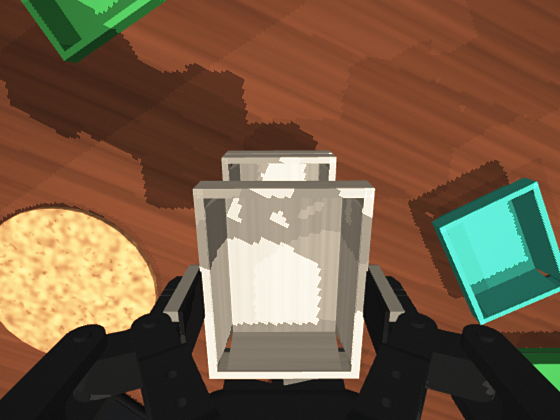

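One tray is in hand and two remain nested. Now to mat B.

```bash
python3 -m handwheel '[{"translation":[0,0,-0.02],"angular":[0,0,0],"hand":0.5},{"translation":[-0.012,-0.031,0],"angular":[0,0,0],"hand":0.5},{"translation":[-0.012,-0.031,0],"angular":[0,0,0],"hand":0.5},{"translation":[-0.012,-0.031,0],"angular":[0,0,0],"hand":0.5},{"translation":[-0.012,-0.031,0],"angular":[0,0,0],"hand":0.5},{"translation":[-0.011,-0.031,0.02],"angular":[0,0,0],"hand":0.5},{"translation":[-0.006,-0.017,0.02],"angular":[0,0,0],"hand":0.5},{"translation":[0,0,0.018],"angular":[0,0,0],"hand":0.5},{"translation":[0,0,0],"angular":[0,0,0],"hand":0.5},{"translation":[0,0,0],"angular":[0,0,0],"hand":0.5}]'
python3 - <<'E'
from h import *
go(.4425,-.23,.0165,-66.8)
W=cam("wrist");im=manip.get_image("wrist");cv2.imwrite("pics/w7.png",im[:,:,::-1])
m=cv2.inRange(cv2.cvtColor(im,cv2.COLOR_RGB2HSV),(14,60,120),(30,255,255))
print("mat rows at col: ",[(u,[int(np.where(m[90:200,u])[0].min())+90]) for u in range(200,370,20) if m[90:200,u].any()])
E
```

```text
clock: 14.3
position: [0.4408, -0.2284, 0.0606]
ee_rot: [-0.001, 0.98, 0.201, -0.001]
contact_force: [0.4, -0.7, -0.5]
width: 0.0689
gripper_force: 46.1
turn deg [-0.15  0.09  0.03] then shift mm [ 0.9  2.2 44.1] | pos [ 0.4408 -0.2284  0.0606] t 14.3 w 0.0689 gf 46.1 F [ 0.4 -0.7 -0.5]
mat rows at col:  [(200, [158]), (220, [140]), (240, [129]), (260, [122]), (280, [120]), (300, [119]), (320, [124]), (340, [132]), (360, [145])]
```

View pics/w7.png

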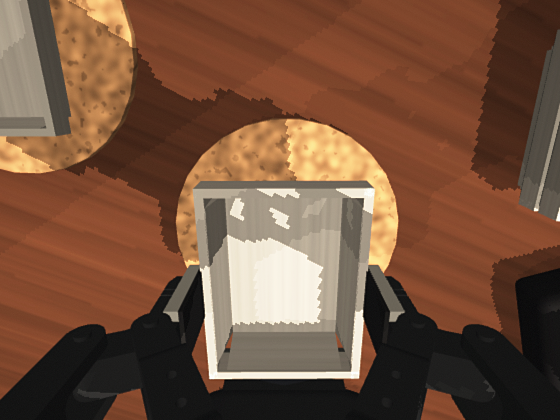

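The mat's arc runs from left (176,222) over the top (293,119) to right (398,220). Now I fit it.

```bash
python3 - <<'E'
from h import *
from scipy.optimize import least_squares
W=cam("wrist")
P=np.array([back(W,p,.006)[:2] for p in((176,222),(200,158),(220,140),(240,129),(260,122),(290,119),(320,124),(340,132),(360,145),(398,220))])
r=least_squares(lambda c:np.hypot(*(P-c).T)-.07,P.mean(0)-[.03,0]);print(r.x,r.fun.round(4))
go(*r.x,.016,-66.8)
E
```

```text
[ 0.44037288 -0.23179919] [ 0.      0.0001  0.0001 -0.0001  0.0001  0.0001 -0.0001 -0.0002 -0.0001
  0.0004]
turn deg [-0.    0.    0.02] then shift mm [-2.6  1.5 45.6] | pos [ 0.4421 -0.2294  0.0616] t 14.35 w 0.0688 gf 46.1 F [-0.7 -0.  -1.3]
```

```bash
python3 -m handwheel '[{"translation":[-0.002,0.001,0.015],"angular":[0,0,0],"hand":0.5},{"translation":[0,0,0.015],"angular":[0,0,0],"hand":0.5},{"translation":[0,0,0.008],"angular":[0,0,0],"hand":0.5},{"translation":[0,0,0.004],"angular":[0,0,0],"hand":0.5},{"translation":[0,0,0.002],"angular":[0,0,0],"hand":0.5},{"translation":[0,0,0.001],"angular":[0,0,0],"hand":0.5},{"translation":[0,0,0],"angular":[0,0,0],"hand":0.5},{"translation":[0,0,0],"angular":[0,0,0],"hand":0.5}]'; python3 h.py .4405 -.231 .0150 -66.8
```

```text
clock: 15.02
position: [0.4407, -0.231, 0.0173]
ee_rot: [0.0, 0.98, 0.201, 0.0]
contact_force: [0.3, 0.0, -1.1]
width: 0.0683
gripper_force: 46.1
turn deg [ 0.06 -0.04  0.03] then shift mm [-0.2 -0.1  2.3] | pos [ 0.4407 -0.231   0.0173] t 15.02 w 0.0683 gf 46.1 F [ 0.3  0.  -1.1]
```

```bash
python3 -m handwheel '[{"translation":[0,0,0.001],"angular":[0,0,0],"hand":0.5},{"translation":[0,0,0.001],"angular":[0,0,0],"hand":0.5},{"translation":[0,0,0],"angular":[0,0,0],"hand":0.5},{"translation":[0,0,0],"angular":[0,0,0],"hand":0.5}]';python3 -m handwheel '[{"translation":[0,0,0.0005],"angular":[0,0,0],"hand":0.5},{"translation":[0,0,0],"angular":[0,0,0],"hand":0.5},{"translation":[0,0,0],"angular":[0,0,0],"hand":0.5}]'
```

```text
clock: 15.35
position: [0.4405, -0.2308, 0.015]
ee_rot: [0.0, 0.98, 0.201, 0.0]
contact_force: [0.2, 0.0, 0.1]
width: 0.0686
gripper_force: 46.2
clock: 15.6
position: [0.4405, -0.2308, 0.015]
ee_rot: [0.0, 0.98, 0.201, 0.0]
contact_force: [-1.0, 0.9, 4.8]
width: 0.0687
gripper_force: 46.8
```

```bash
python3 -m handwheel '[{"translation":[0,0,-0.0005],"angular":[0,0,0],"hand":0.5},{"translation":[0,0,0],"angular":[0,0,0],"hand":0.3},{"translation":[0,0,0],"angular":[0,0,0],"hand":0},{"translation":[0,0,0],"angular":[0,0,0],"hand":0},{"translation":[0,0,0],"angular":[0,0,0],"hand":0},{"translation":[0,0,-0.02],"angular":[0,0,0],"hand":0},{"translation":[0,0,-0.04],"angular":[0,0,0],"hand":0},{"translation":[0,0,-0.04],"angular":[0,0,0],"hand":0},{"translation":[0,0,-0.04],"angular":[0,0,0],"hand":0},{"translation":[0,0,-0.04],"angular":[0,0,0],"hand":0}]'
python3 -m handwheel '[{"translation":[0,0,-0.02],"angular":[0,0,7],"hand":0},{"translation":[0,0,0],"angular":[0,0,7.5],"hand":0},{"translation":[0,0,0],"angular":[0,0,0],"hand":0}]'
python3 h.py .5212 .305 .215 -81.3
```

```text
clock: 16.43
position: [0.4397, -0.2303, 0.1965]
ee_rot: [-0.0, 0.98, 0.201, -0.0]
contact_force: [0.3, 0.1, 0.3]
width: 0.0854
gripper_force: 0.0
clock: 16.68
position: [0.4409, -0.2312, 0.2166]
ee_rot: [0.001, 0.997, 0.078, 0.002]
contact_force: [-0.5, 0.1, 0.3]
width: 0.0855
gripper_force: 0.0
turn deg [ 0.16 -0.17  0.25] then shift mm [ 160.5 -517.8    1.6] | pos [ 0.4409 -0.2312  0.2166] t 16.68 w 0.0855 gf 0.0 F [-0.5  0.1  0.3]
```

```bash
python3 -m handwheel '[{"translation":[0.01,-0.034,0],"angular":[0,0,0],"hand":0},{"translation":[0.01,-0.034,0],"angular":[0,0,0],"hand":0},{"translation":[0.01,-0.034,0],"angular":[0,0,0],"hand":0},{"translation":[0.01,-0.034,0],"angular":[0,0,0],"hand":0},{"translation":[0.01,-0.034,0],"angular":[0,0,0],"hand":0},{"translation":[0.01,-0.034,0],"angular":[0,0,0],"hand":0},{"translation":[0.01,-0.034,0],"angular":[0,0,0],"hand":0},{"translation":[0.01,-0.034,0],"angular":[0,0,0],"hand":0}]'
python3 -m handwheel '[{"translation":[0.01,-0.035,0],"angular":[0,0,0],"hand":0.3},{"translation":[0.01,-0.035,0],"angular":[0,0,0],"hand":0.3},{"translation":[0.01,-0.035,0],"angular":[0,0,0],"hand":0.3},{"translation":[0.01,-0.035,0],"angular":[0,0,0],"hand":0.3},{"translation":[0.01,-0.035,0],"angular":[0,0,0],"hand":0.3},{"translation":[0.01,-0.035,0],"angular":[0,0,0],"hand":0.3},{"translation":[0.01,-0.035,0],"angular":[0,0,0],"hand":0.3},{"translation":[0.01,0,0],"angular":[0,0,0],"hand":0.3},{"translation":[0,0,0],"angular":[0,0,0],"hand":0.3},{"translation":[0,0,0],"angular":[0,0,0],"hand":0.3}]'
python3 - <<'E'
from h import *
go(.5212,.305,.215,-81.3)
cv2.imwrite("pics/w8.png",manip.get_image("wrist")[:,:,::-1])
s=mats2()
for r in s:
    if .35<r[2][0]<.58 and abs(r[2][1])<.4: print(*r)
cv2.imwrite("pics/t8.png",cv2.resize(manip.get_image("top")[170:290,200:400,::-1],None,fx=4,fy=4,interpolation=cv2.INTER_CUBIC))
E
```

```text
clock: 17.35
position: [0.4754, 0.0523, 0.2135]
ee_rot: [-0.0, 0.997, 0.081, -0.001]
contact_force: [0.4, 0.3, -0.4]
width: 0.0855
gripper_force: 0.0
clock: 18.18
position: [0.5161, 0.3045, 0.2132]
ee_rot: [0.001, 0.997, 0.08, -0.002]
contact_force: [-0.0, -1.1, -0.2]
width: 0.0594
gripper_force: 0.0
turn deg [0.09 0.19 0.49] then shift mm [ 5.1  0.2 -1.8] | pos [0.5161 0.3045 0.2132] t 18.18 w 0.0594 gf 0.0 F [-0.  -1.1 -0.2]
[253, 220, 17, 32, 336] [262.1 234.6] [ 0.4949 -0.0957  0.006 ]
[286, 243, 17, 30, 317] [293.  258.3] [ 0.4234 -0.185   0.006 ]
```

View pics/w8.png

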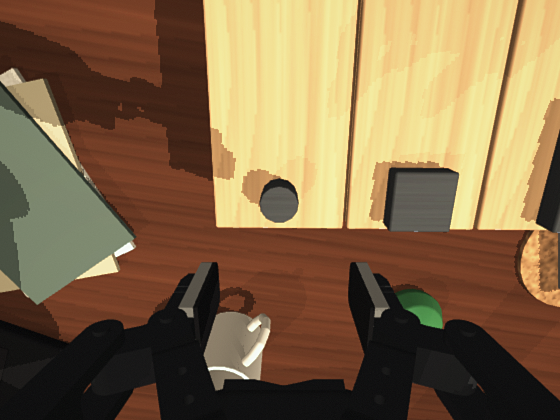

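View pics/t8.png

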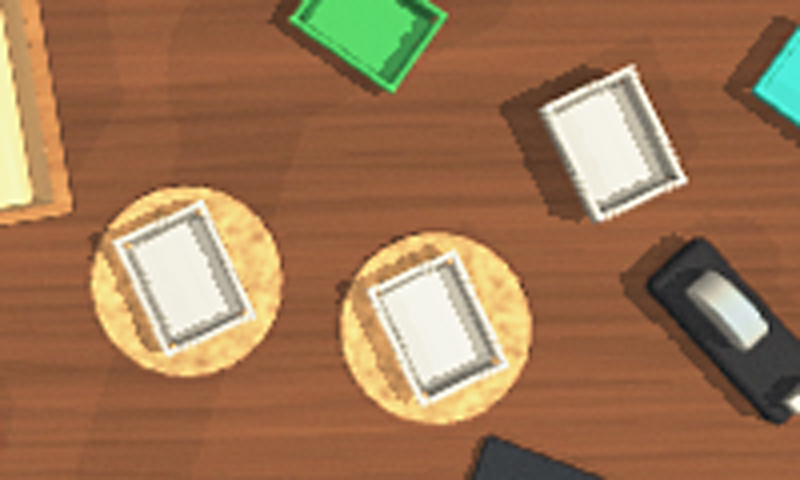

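Both trays sit centred on their mats. In the wrist view, the knob's top is at (279,199) and the ink lid's front corners are at (217,228) and (346,229).

```bash
python3 - <<'E'
from h import *
W=cam("wrist")
print(manip.get_state()["position"])
k=back(W,(279.5,199),.130);a=back(W,(217,227.5),.104);b=back(W,(345.5,229),.104)
print(k,a,b,np.linalg.norm(a-b),np.degrees(np.arctan2(*(b-a)[:2][::-1])))
# from lid front edge: mid + 24 mm along box x
u=(b-a)/np.linalg.norm(b-a);n=np.array([-u[1],u[0],0]);m=(a+b)/2;print("mid+24",m+.024*n,"hinge",m+.172*n)
go(k[0],k[1],.112,-81.3)
E
```

```text
[0.51616138 0.3035639  0.2143718 ]
[0.52640162 0.30839394 0.13      ] [0.48693117 0.35351672 0.104     ] [0.50191277 0.25089943 0.104     ] 0.10370514201560414 -81.69378816006517
mid+24 [0.51817021 0.3056752  0.104     ] hinge [0.66461771 0.32705579 0.104     ]
turn deg [0.04 0.09 0.32] then shift mm [ 10.9  -3.2 102.4] | pos [0.5162 0.3036 0.2144] t 18.33 w 0.0598 gf 0.0 F [-0.4  0.3  0.1]
```

```bash
python3 -m handwheel '[{"translation":[0.006,-0.002,0],"angular":[0,0,0.3],"hand":0.3},{"translation":[0,0,0.03],"angular":[0,0,0],"hand":0.3},{"translation":[0,0,0.03],"angular":[0,0,0],"hand":0.3},{"translation":[0,0,0.02],"angular":[0,0,0],"hand":0.3},{"translation":[0,0,0.013],"angular":[0,0,0],"hand":0.3},{"translation":[0,0,0.005],"angular":[0,0,0],"hand":0.3},{"translation":[0,0,0],"angular":[0,0,0],"hand":0.3},{"translation":[0,0,0],"angular":[0,0,0],"hand":0.3}]'
python3 h.py .522 .306 .1115 -81.3
```

```text
clock: 19.0
position: [0.5231, 0.3079, 0.1175]
ee_rot: [-0.0, 0.997, 0.076, 0.001]
contact_force: [0.7, 0.6, 0.2]
width: 0.0594
gripper_force: 0.0
turn deg [-0.02 -0.07  0.02] then shift mm [-1.4  1.7  6. ] | pos [0.5231 0.3079 0.1175] t 19.0 w 0.0594 gf 0.0 F [0.7 0.6 0.2]
```

```bash
python3 -m handwheel '[{"translation":[-0.001,0.0015,0.003],"angular":[0,0,0],"hand":0.3},{"translation":[0,0,0.0025],"angular":[0,0,0],"hand":0.4},{"translation":[0,0,0],"angular":[0,0,0],"hand":0.6},{"translation":[0,0,0],"angular":[0,0,0],"hand":0.9},{"translation":[0,0,0],"angular":[0,0,0],"hand":0.9},{"translation":[0,0,0],"angular":[0,0,0],"hand":0.9},{"translation":[0,0,0],"angular":[0,0,0],"hand":0.9},{"translation":[0,0,0],"angular":[0,0,0],"hand":0.9}]' 30
python3 h.py .522 .306 .1115 -81.3
python3 - <<'E'
import numpy as np
r=149.6;p=0
for t in range(0,106,5):
    a=np.radians(8.46+t);q=np.array([-r*np.cos(a),r*np.sin(a)])
    if t: print(t,(q-p).round(1))
    p=q
E
```

```text
clock: 19.67
position: [0.5214, 0.3087, 0.1122]
ee_rot: [-0.002, 0.997, 0.076, 0.0]
contact_force: [-1.8, 5.2, 2.2]
width: 0.0268
gripper_force: 29.7
turn deg [-0.25 -0.06  0.03] then shift mm [0.2 2.8 0.7] | pos [0.5214 0.3087 0.1122] t 19.67 w 0.0268 gf 29.7 F [-1.8  5.2  2.2]
5 [ 2.5 12.8]
10 [ 3.6 12.5]
15 [ 4.7 12.2]
20 [ 5.7 11.7]
25 [ 6.7 11.2]
30 [ 7.7 10.6]
35 [8.6 9.9]
40 [9.4 9.1]
45 [10.1  8.2]
50 [10.8  7.3]
55 [11.4  6.3]
60 [11.9  5.3]
65 [12.3  4.3]
70 [12.7  3.2]
75 [12.9  2.1]
80 [13.   0.9]
85 [13.  -0.2]
90 [13.  -1.4]
95 [12.8 -2.5]
100 [12.5 -3.6]
105 [12.2 -4.7]
```

```bash
python3 -m handwheel '[{"translation":[0,-0.0015,0],"angular":[0,0,0],"hand":0.9},{"translation":[0.001,0,-0.006],"angular":[0,0,0],"hand":0.9},{"translation":[0.0015,0,-0.0068],"angular":[0,0,0],"hand":0.9},{"translation":[0.0018,0,-0.0063],"angular":[0,0,0],"hand":0.9},{"translation":[0.0018,0,-0.0062],"angular":[0,0,0],"hand":0.9},{"translation":[0.0023,0,-0.0061],"angular":[0,0,0],"hand":0.9},{"translation":[0.0024,0,-0.0061],"angular":[0,0,0],"hand":0.9},{"translation":[0,0,0],"angular":[0,0,0],"hand":0.9}]' 
python3 h.py .522 .3075 .1115 -81.3
```

```text
clock: 20.33
position: [0.5337, 0.3105, 0.1504]
ee_rot: [-0.001, 0.997, 0.076, 0.002]
contact_force: [2.1, 4.9, -2.4]
width: 0.0262
gripper_force: 30.2
turn deg [-0.11 -0.2   0.04] then shift mm [-12.    1.2  38.9] | pos [0.5337 0.3105 0.1504] t 20.33 w 0.0262 gf 30.2 F [ 2.1  4.9 -2.4]
```

```bash
python3 -m handwheel '[{"translation":[0.0057,-0.001,-0.0117],"angular":[0,0,0],"hand":0.9},{"translation":[0.0067,-0.001,-0.0112],"angular":[0,0,0],"hand":0.9},{"translation":[0.0077,0,-0.0106],"angular":[0,0,0],"hand":0.9},{"translation":[0.0086,0,-0.0099],"angular":[0,0,0],"hand":0.9},{"translation":[0.0094,0,-0.0091],"angular":[0,0,0],"hand":0.9},{"translation":[0.0101,0,-0.0082],"angular":[0,0,0],"hand":0.9},{"translation":[0,0,0],"angular":[0,0,0],"hand":0.9},{"translation":[0,0,0],"angular":[0,0,0],"hand":0.9}]' 
python3 - <<'E'
from h import *
go(.522,.3075,.1115,-81.3)
cv2.imwrite("pics/s9.png",manip.get_image("scene")[:,:,::-1])
E
```

```text
clock: 21.0
position: [0.5799, 0.3176, 0.2094]
ee_rot: [0.001, 0.997, 0.076, 0.0]
contact_force: [2.5, -1.8, -2.6]
width: 0.0266
gripper_force: 30.4
turn deg [ 0.11 -0.02  0.02] then shift mm [-58.8   1.3  97.9] | pos [0.5799 0.3176 0.2094] t 21.0 w 0.0266 gf 30.4 F [ 2.5 -1.8 -2.6]
```

```bash
python3 -m handwheel '[{"translation":[0.0108,0,-0.0073],"angular":[0,0,0],"hand":0.9},{"translation":[0.0114,0,-0.0063],"angular":[0,0,0],"hand":0.9},{"translation":[0.0119,0,-0.0053],"angular":[0,0,0],"hand":0.9},{"translation":[0.0123,0,-0.0043],"angular":[0,0,0],"hand":0.9},{"translation":[0.0127,0,-0.0032],"angular":[0,0,0],"hand":0.9},{"translation":[0,0,0],"angular":[0,0,0],"hand":0.9}]' 
python3 -m handwheel '[{"translation":[0.0129,0,-0.0021],"angular":[0,0,0],"hand":0.9},{"translation":[0.013,0,-0.0009],"angular":[0,0,0],"hand":0.9},{"translation":[0.013,0,0.0002],"angular":[0,0,0],"hand":0.9},{"translation":[0.013,0,0.0014],"angular":[0,0,0],"hand":0.9},{"translation":[0.0128,0,0.0025],"angular":[0,0,0],"hand":0.9},{"translation":[0.0125,0,0.0036],"angular":[0,0,0],"hand":0.9},{"translation":[0,0,0],"angular":[0,0,0],"hand":0.9},{"translation":[0,0,0],"angular":[0,0,0],"hand":0.9}]' 
python3 - <<'E'
from h import *
go(.522,.3075,.1115,-81.3)
cv2.imwrite("pics/s9.png",manip.get_image("scene")[:,:,::-1])
E
```

```text
clock: 21.55
position: [0.6383, 0.3265, 0.2356]
ee_rot: [0.001, 0.997, 0.076, -0.0]
contact_force: [0.7, -2.6, -1.5]
width: 0.0265
gripper_force: 30.5
clock: 22.22
position: [0.7153, 0.3383, 0.2326]
ee_rot: [0.001, 0.997, 0.076, 0.002]
contact_force: [1.9, -3.9, 4.7]
width: 0.0264
gripper_force: 29.3
turn deg [ 0.11 -0.21  0.02] then shift mm [-195.7    1.2  121.1] | pos [0.7153 0.3383 0.2326] t 22.22 w 0.0264 gf 29.3 F [ 1.9 -3.9  4.7]
```

```bash
python3 -m handwheel '[{"translation":[0,0,0],"angular":[0,0,0],"hand":0.5},{"translation":[0,0,0],"angular":[0,0,0],"hand":0.4},{"translation":[0,0,0],"angular":[0,0,0],"hand":0.4},{"translation":[0,0,-0.01],"angular":[0,0,0],"hand":0.4},{"translation":[0,0,-0.02],"angular":[0,0,0],"hand":0.4},{"translation":[0,0,-0.03],"angular":[0,0,0],"hand":0.4},{"translation":[0,0,-0.03],"angular":[0,0,0],"hand":0.4},{"translation":[0,0,0],"angular":[0,0,0],"hand":0.4}]' 
python3 h.py .565 .3125 .19 -81.3
```

```text
clock: 22.93
position: [0.7155, 0.3408, 0.3297]
ee_rot: [-0.002, 0.997, 0.077, 0.006]
contact_force: [-0.0, 0.3, 2.3]
width: 0.0516
gripper_force: 0.0
turn deg [-0.18 -0.7   0.1 ] then shift mm [-153.     5.2  139.7] | pos [0.7155 0.3408 0.3297] t 22.93 w 0.0516 gf 0.0 F [-0.   0.3  2.3]
```

```bash
python3 -m handwheel '[{"translation":[-0.031,0,0],"angular":[0,0,0],"hand":0.4},{"translation":[-0.031,0,0],"angular":[0,0,0],"hand":0.4},{"translation":[-0.031,0,0],"angular":[0,0,0],"hand":0.4},{"translation":[-0.031,0,0],"angular":[0,0,0],"hand":0.4},{"translation":[-0.031,0,0],"angular":[0,0,0],"hand":0.4},{"translation":[0,0,0],"angular":[0,0,-6],"hand":0.4},{"translation":[0,0,0],"angular":[0,0,-7],"hand":0.4},{"translation":[0,0,0],"angular":[0,0,-7],"hand":0.4},{"translation":[0,0,0],"angular":[0,0,-7],"hand":0.4},{"translation":[0,0,0],"angular":[0,0,-7],"hand":0.4}]'
python3 -m handwheel '[{"translation":[0,0,0],"angular":[0,0,-7],"hand":0.4},{"translation":[0,0,0],"angular":[0,0,-7],"hand":0.4},{"translation":[0,0,0],"angular":[0,0,-7],"hand":0.4},{"translation":[0,0,0],"angular":[0,0,-7],"hand":0.4},{"translation":[0,0,0],"angular":[0,0,-7],"hand":0.4},{"translation":[0,0,0],"angular":[0,0,-7],"hand":0.4},{"translation":[0,0,0],"angular":[0,0,-7],"hand":0.4},{"translation":[0,0,0],"angular":[0,0,-7],"hand":0.4},{"translation":[0,0,0],"angular":[0,0,-7],"hand":0.4},{"translation":[0,0,0],"angular":[0,0,-7],"hand":0.4}]'
python3 -m handwheel '[{"translation":[0,0,0],"angular":[0,0,-7],"hand":0.4},{"translation":[0,0,0],"angular":[0,0,-7],"hand":0.4},{"translation":[0,0,0],"angular":[0,0,-7],"hand":0.4},{"translation":[0,0,0],"angular":[0,0,-7],"hand":0.4},{"translation":[0,0,0],"angular":[0,0,-7],"hand":0.4},{"translation":[0,0,0],"angular":[0,0,-7],"hand":0.4},{"translation":[0,0,0],"angular":[0,0,-7],"hand":0.4},{"translation":[0,0,0.02],"angular":[0,0,-7],"hand":0.4},{"translation":[0,0,0.02],"angular":[0,0,-6],"hand":0.4},{"translation":[0,0,0.02],"angular":[0,0,0],"hand":0.4}]'
python3 -m handwheel '[{"translation":[0,0,0.02],"angular":[0,0,0],"hand":0.4},{"translation":[0,0,0.01],"angular":[0,0,0],"hand":0.4},{"translation":[0,0,0],"angular":[0,0,0],"hand":0.4},{"translation":[0,0,0],"angular":[0,0,0],"hand":0.4}]'
python3 - <<'E'
from h import *
go(.56,.312,.22,98.7)
s=manip.get_state();im=manip.get_image("wrist");np.save("w10.npy",im);np.save("w10s.npy",s,allow_pickle=True)
cv2.imwrite("pics/w10.png",im[:,:,::-1])
E
```

```text
clock: 23.77
position: [0.5604, 0.3164, 0.322]
ee_rot: [-0.0, 0.93, 0.368, 0.0]
contact_force: [-0.3, -0.1, 0.6]
width: 0.0512
gripper_force: 0.0
clock: 24.6
position: [0.5605, 0.3164, 0.3218]
ee_rot: [-0.0, 0.551, 0.835, 0.0]
contact_force: [-0.3, -0.0, 0.3]
width: 0.0511
gripper_force: 0.0
clock: 25.43
position: [0.5608, 0.3165, 0.2615]
ee_rot: [0.001, 0.044, 0.999, 0.001]
contact_force: [0.1, -0.2, -0.0]
width: 0.051
gripper_force: 0.0
clock: 25.77
position: [0.5609, 0.3162, 0.2316]
ee_rot: [-0.0, 0.046, 0.999, 0.0]
contact_force: [1.0, -0.4, 1.0]
width: 0.0515
gripper_force: 0.0
turn deg [ 1.000e-02 -0.000e+00 -1.392e+01] then shift mm [ 1.5 -4.1 11.6] | pos [0.5609 0.3162 0.2316] t 25.77 w 0.0515 gf 0.0 F [ 1.  -0.4  1. ]
```

View pics/w10.png

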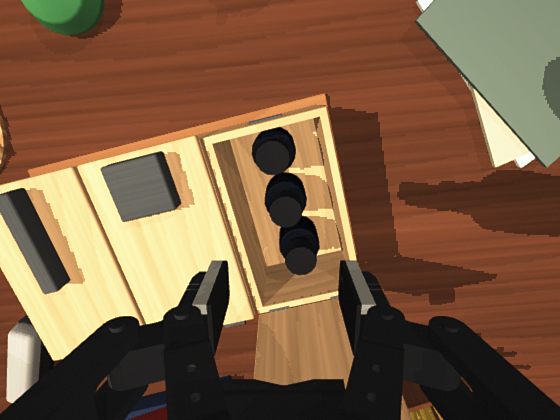

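The ink box is open with three bottles in a row. Their cap tops are at about (274,156) front, (286,210) middle and (301,260) back. The lid stands open beyond.

```bash
python3 - <<'E'
from h import *
s=np.load("w10s.npy",allow_pickle=True).item();W=cam("wrist",s);im=np.load("w10.npy")
g=cv2.medianBlur(cv2.cvtColor(im,cv2.COLOR_RGB2GRAY),3)
roi=g[120:285,240:330]
c=cv2.HoughCircles(cv2.resize(roi,None,fx=4,fy=4),cv2.HOUGH_GRADIENT,1,60,param1=40,param2=18,minRadius=50,maxRadius=95)
for u,v,r in (c[0] if c is not None else []): print("circ",240+u/4,120+v/4,r/4)
q=[]
for p in((274,156),(286,210),(301,260)):
    X=back(W,p,.090);q.append(X);d=X-np.array([.5805,.3145,0]);a=np.radians(8.6)
    print(X.round(4),"box xy",(d[0]*np.cos(a)+d[1]*np.sin(a)).round(4),(-d[0]*np.sin(a)+d[1]*np.cos(a)).round(4))
print([np.linalg.norm(q[i+1]-q[i]) for i in(0,1)])
# rim inner corners
for p in((213,143),(318,117),(205,138),(327,108)): print(p,back(W,p,.096).round(4))
for px in((274,175),(286,225),(301,275)): print([int(x) for x in g[px[1]-40:px[1]+6:3,px[0]]])
E
```

```text
circ 273.625 151.625 21.95
circ 285.625 212.125 15.6
circ 300.875 259.875 15.525
circ 287.125 188.625 16.1
[0.5275 0.3115 0.09  ] box xy -0.0529 0.005
[0.5763 0.3174 0.09  ] box xy -0.0037 0.0034
[0.6267 0.327  0.09  ] box xy 0.0476 0.0054
[np.float64(0.049226435927548794), np.float64(0.051300010902401376)]
(213, 143) [0.5114 0.2632 0.096 ]
(318, 117) [0.4986 0.3499 0.096 ]
(205, 138) [0.5068 0.2573 0.096 ]
(327, 108) [0.4924 0.3574 0.096 ]
[24, 15, 28, 37, 36, 37, 36, 36, 36, 36, 35, 35, 35, 35, 3, 8]
[23, 23, 14, 14, 37, 36, 36, 36, 36, 35, 35, 35, 35, 35, 21, 9]
[21, 11, 14, 14, 27, 36, 35, 35, 34, 35, 35, 35, 33, 51, 127, 123]
```

```bash
python3 -m handwheel '[{"translation":[0,0,0],"angular":[0,0,-7],"hand":0.5},{"translation":[0,0,0],"angular":[0,0,-6.9],"hand":0.5},{"translation":[0.016,0,0],"angular":[0,0,0],"hand":0.5},{"translation":[0.0155,0,0],"angular":[0,0,0],"hand":0.5},{"translation":[0,0,0.03],"angular":[0,0,0],"hand":0.5},{"translation":[0,0,0.03],"angular":[0,0,0],"hand":0.5},{"translation":[0,0,0.02],"angular":[0,0,0],"hand":0.5},{"translation":[0,0,0.01],"angular":[0,0,0],"hand":0.5},{"translation":[0,0,0],"angular":[0,0,0],"hand":0.5},{"translation":[0,0,0],"angular":[0,0,0],"hand":0.5}]' 40
python3 - <<'E'
from h import *
go(.5284,.3114,.068,98.7)
W=cam("wrist");im=manip.get_image("wrist");np.save("w11.npy",im)
print(proj(W,[.5284,.3114,.09]))
g=cv2.medianBlur(cv2.cvtColor(im,cv2.COLOR_RGB2GRAY),3);roi=g[120:330,200:370]
c=cv2.HoughCircles(cv2.resize(roi,None,fx=3,fy=3),cv2.HOUGH_GRADIENT,1,60,param1=40,param2=20,minRadius=50,maxRadius=100)
for u,v,r in c[0]: print("circ",200+u/3,120+v/3,r/3,back(W,(200+u/3,120+v/3),.09))
E
```

```text
clock: 26.65
position: [0.5308, 0.3117, 0.1425]
ee_rot: [0.001, -0.075, 0.997, 0.0]
contact_force: [-0.1, -0.4, 0.5]
width: 0.0427
gripper_force: 0.0
turn deg [ 0.04  0.11 -0.04] then shift mm [ 2.4  0.1 74.5] | pos [0.5308 0.3117 0.1425] t 26.65 w 0.0427 gf 0.0 F [-0.1 -0.4  0.5]
[282.83574991 228.40658463]
circ 278.16666 227.5 21.6 [0.52823918 0.3084383  0.09      ]
```

```bash
python3 - <<'E'
from h import *
W=cam("wrist");g=cv2.cvtColor(np.load("w11.npy"),cv2.COLOR_RGB2GRAY)
for v in(218,228,236): print(v,[int(x) for x in g[v,244:320:2]])
print([int(x) for x in g[190:270:2,280]])
E
```

```text
218 [169, 168, 166, 170, 163, 13, 17, 17, 28, 38, 34, 35, 35, 37, 36, 39, 35, 35, 37, 36, 38, 36, 36, 38, 38, 37, 37, 38, 34, 12, 20, 13, 73, 162, 156, 153, 160, 163]
228 [170, 171, 166, 168, 169, 158, 157, 31, 34, 36, 37, 37, 35, 36, 35, 35, 35, 37, 37, 35, 38, 37, 35, 38, 37, 36, 37, 39, 37, 29, 203, 171, 168, 173, 174, 147, 158, 160]
236 [170, 173, 166, 168, 169, 161, 152, 163, 29, 35, 35, 35, 35, 34, 37, 36, 36, 36, 36, 37, 36, 36, 36, 36, 35, 36, 37, 36, 32, 87, 176, 168, 171, 230, 230, 227, 231, 231]
[230, 234, 143, 10, 16, 14, 15, 16, 17, 39, 38, 37, 35, 37, 37, 37, 35, 35, 37, 37, 38, 37, 36, 36, 37, 36, 36, 34, 36, 36, 32, 26, 23, 22, 21, 19, 8, 15, 18, 15]
```

```bash
python3 -m handwheel '[{"translation":[0.002,-0.0015,0.02],"angular":[0,0,0],"hand":0.5},{"translation":[0,0,0.02],"angular":[0,0,0],"hand":0.5},{"translation":[0,0,0.015],"angular":[0,0,0],"hand":0.5},{"translation":[0,0,0.01],"angular":[0,0,0],"hand":0.5},{"translation":[0,0,0.007],"angular":[0,0,0],"hand":0.5},{"translation":[0,0,0],"angular":[0,0,0],"hand":0.5},{"translation":[0,0,0],"angular":[0,0,0],"hand":0.5}]' 40
python3 h.py .529 .31 .0685 98.7
```

```text
clock: 27.28
position: [0.5288, 0.3098, 0.07]
ee_rot: [0.001, -0.076, 0.997, 0.0]
contact_force: [-0.6, -0.4, -0.5]
width: 0.043
gripper_force: 0.0
turn deg [ 0.03  0.09 -0.04] then shift mm [-0.2  0.2  1.5] | pos [0.5288 0.3098 0.07  ] t 27.28 w 0.043 gf 0.0 F [-0.6 -0.4 -0.5]
```

Close and lift the first bottle.

```bash
python3 -m handwheel '[{"translation":[0,0,0.001],"angular":[0,0,0],"hand":0.6},{"translation":[0,0,0],"angular":[0,0,0],"hand":0.7},{"translation":[0,0,0],"angular":[0,0,0],"hand":0.9},{"translation":[0,0,0],"angular":[0,0,0],"hand":0.9},{"translation":[0,0,0],"angular":[0,0,0],"hand":0.9},{"translation":[0,0,0],"angular":[0,0,0],"hand":0.9}]' 40
python3 -m handwheel '[{"translation":[0,0,-0.003],"angular":[0,0,0],"hand":0.9},{"translation":[0,0,-0.01],"angular":[0,0,0],"hand":0.9},{"translation":[0,0,-0.02],"angular":[0,0,0],"hand":0.9},{"translation":[0,0,-0.03],"angular":[0,0,0],"hand":0.9},{"translation":[0,0,-0.03],"angular":[0,0,0],"hand":0.9},{"translation":[0,0,-0.03],"angular":[0,0,0],"hand":0.9},{"translation":[0,0,-0.03],"angular":[0,0,0],"hand":0.9},{"translation":[0,0,0],"angular":[0,0,0],"hand":0.9},{"translation":[0,0,0],"angular":[0,0,0],"hand":0.9}]'
python3 - <<'E'
from h import *
go(.4802,-.0493,.15,98.7)
im=manip.get_image("top");cv2.imwrite("pics/t12.png",im[:,:,::-1])
C=cam("top")
# tray floor/white blob & mat blob
hs=cv2.cvtColor(im,cv2.COLOR_RGB2HSV)
m=cv2.inRange(hs,(0,0,110),(179,50,255));m[:,:215]=0;m[:,335:]=0;m[:205]=0;m[290:]=0
k,l,st,c=cv2.connectedComponentsWithStats(m)
for i in range(1,k):
    if st[i][4]>200: print("tray",st[i],c[i],back(C,c[i],.025))
m2=cv2.inRange(hs,(14,60,100),(30,255,255))|m;m2[:,:222]=0;m2[:,335:]=0;m2[:205]=0;m2=cv2.morphologyEx(m2,cv2.MORPH_OPEN,np.ones((7,7)))
k,l,st,c=cv2.connectedComponentsWithStats(m2)
for i in range(1,k):
    if st[i][4]>500: b=st[i];print("mat",b,back(C,(b[0]+b[2]/2-.5,b[1]+b[3]/2-.5),.006))
E
```

```text
clock: 27.78
position: [0.529, 0.3098, 0.0694]
ee_rot: [0.001, -0.076, 0.997, 0.0]
contact_force: [0.1, -0.6, 6.0]
width: 0.0286
gripper_force: 39.7
clock: 28.53
position: [0.5287, 0.3099, 0.2235]
ee_rot: [0.002, -0.076, 0.997, 0.001]
contact_force: [0.1, 0.3, -1.9]
width: 0.0287
gripper_force: 39.8
turn deg [ 0.07  0.23 -0.03] then shift mm [ 102.3 -347.7   73.5] | pos [0.5287 0.3099 0.2235] t 28.53 w 0.0287 gf 39.8 F [ 0.1  0.3 -1.9]
tray [228 220  36  39 765] [245.60392157 239.28496732] [ 0.48203393 -0.04873909  0.025     ]
tray [292 232  35  40 774] [308.95865633 251.6369509 ] [ 0.44207273 -0.23104346  0.025     ]
mat [ 223  219   47   44 1606] [ 0.47861782 -0.04824183  0.006     ]
mat [ 285  228   48   48 1634] [ 0.44203511 -0.23104995  0.006     ]
```

```bash
python3 -m handwheel '[{"translation":[0.0085,-0.02,0],"angular":[0,0,0],"hand":0.9},{"translation":[0.0085,-0.031,0],"angular":[0,0,0],"hand":0.9},{"translation":[0.0085,-0.031,0],"angular":[0,0,0],"hand":0.9},{"translation":[0.0085,-0.031,0],"angular":[0,0,0],"hand":0.9},{"translation":[0.0085,-0.031,0],"angular":[0,0,0],"hand":0.9},{"translation":[0.0085,-0.031,0],"angular":[0,0,0],"hand":0.9},{"translation":[0.0085,-0.031,0],"angular":[0,0,0],"hand":0.9},{"translation":[0.0085,-0.031,0],"angular":[0,0,0],"hand":0.9},{"translation":[0.0085,-0.031,0],"angular":[0,0,0],"hand":0.9},{"translation":[0.0085,-0.031,0],"angular":[0,0,0],"hand":0.9}]'
python3 -m handwheel '[{"translation":[0.0085,-0.028,0],"angular":[0,0,0],"hand":0.9},{"translation":[0.0085,-0.02,0],"angular":[0,0,0],"hand":0.9},{"translation":[0,0,0.03],"angular":[0,0,0],"hand":0.9},{"translation":[0,0,0.03],"angular":[0,0,0],"hand":0.9},{"translation":[0,0,0.03],"angular":[0,0,0],"hand":0.9},{"translation":[0,0,0.01],"angular":[0,0,0],"hand":0.9},{"translation":[0,0,0],"angular":[0,0,0],"hand":0.9},{"translation":[0,0,0],"angular":[0,0,0],"hand":0.9}]'
python3 - <<'E'
from h import *
go(.4802,-.0493,.0644,98.7)
W=cam("wrist");im=manip.get_image("wrist");cv2.imwrite("pics/w13.png",im[:,:,::-1]);np.save("w13.npy",im)
hs=cv2.cvtColor(im,cv2.COLOR_RGB2HSV)
m=cv2.inRange(hs,(14,60,110),(30,255,255));m=cv2.morphologyEx(m,cv2.MORPH_OPEN,np.ones((5,5)));k,l,st,c=cv2.connectedComponentsWithStats(m)
for i in range(1,k):
    if st[i][4]>1500: print(st[i],c[i].round(1))
print("pred mat L,R,top",proj(W,[.4802-.07*np.cos(np.radians(98.7)),-.0493-.07*np.sin(np.radians(98.7)),.006]),proj(W,[.4802+.07*np.cos(np.radians(98.7)),-.0493+.07*np.sin(np.radians(98.7)),.006]),proj(W,[.4802-.07*np.cos(np.radians(8.7)),-.0493-.07*np.sin(np.radians(8.7)),.006]))
E
```

```text
clock: 29.42
position: [0.487, -0.0001, 0.2191]
ee_rot: [-0.002, -0.076, 0.997, 0.001]
contact_force: [0.4, -0.0, -1.8]
width: 0.0286
gripper_force: 39.8
clock: 30.08
position: [0.478, -0.0486, 0.1196]
ee_rot: [-0.002, -0.075, 0.997, 0.001]
contact_force: [-0.8, -0.3, -0.3]
width: 0.0286
gripper_force: 39.9
turn deg [ 0.11 -0.23 -0.04] then shift mm [-2.1 -1.  55.2] | pos [ 0.478  -0.0486  0.1196] t 30.08 w 0.0286 gf 39.9 F [-0.8 -0.3 -0.3]
[    0    13   142   196 10405] [ 88.1 106.3]
[  196   115   175   150 10327] [284.1 178.1]
[  370   287   190   128 10825] [494.1 326.1]
pred mat L,R,top [193.80786037 205.97889629] [369.0261594  205.87141777] [281.24334359 115.21409239]
```

```bash
python3 -m handwheel '[{"translation":[-0.002,-0.001,0.015],"angular":[0,0,0],"hand":0.9},{"translation":[0,0,0.015],"angular":[0,0,0],"hand":0.9},{"translation":[0,0,0.01],"angular":[0,0,0],"hand":0.9},{"translation":[0,0,0.005],"angular":[0,0,0],"hand":0.9},{"translation":[0,0,0.003],"angular":[0,0,0],"hand":0.9},{"translation":[0,0,0],"angular":[0,0,0],"hand":0.9},{"translation":[0,0,0],"angular":[0,0,0],"hand":0.9}]'
python3 h.py .4802 -.0493 .0644 98.7
```

```text
clock: 30.72
position: [0.4823, -0.0497, 0.0739]
ee_rot: [0.001, -0.076, 0.997, -0.0]
contact_force: [0.5, -0.3, -1.3]
width: 0.0284
gripper_force: 39.9
turn deg [-0.03  0.08 -0.03] then shift mm [2.  0.7 9.5] | pos [ 0.4823 -0.0497  0.0739] t 30.72 w 0.0284 gf 39.9 F [ 0.5 -0.3 -1.3]
```

```bash
python3 -m handwheel '[{"translation":[0.001,0.0005,0.003],"angular":[0,0,0],"hand":0.9},{"translation":[0,0,0.002],"angular":[0,0,0],"hand":0.9},{"translation":[0,0,0.001],"angular":[0,0,0],"hand":0.9},{"translation":[0,0,0.001],"angular":[0,0,0],"hand":0.9},{"translation":[0,0,0],"angular":[0,0,0],"hand":0.9}]'
python3 -m handwheel '[{"translation":[0,0,0.0005],"angular":[0,0,0],"hand":0.9},{"translation":[0,0,0.0005],"angular":[0,0,0],"hand":0.9},{"translation":[0,0,0],"angular":[0,0,0],"hand":0.9}]'
```

```text
clock: 31.13
position: [0.4804, -0.0493, 0.0661]
ee_rot: [-0.0, -0.076, 0.997, 0.0]
contact_force: [1.7, -0.5, -2.4]
width: 0.0287
gripper_force: 39.9
clock: 31.38
position: [0.4805, -0.0493, 0.0651]
ee_rot: [0.0, -0.076, 0.997, 0.0]
contact_force: [-1.3, 0.3, -1.0]
width: 0.0285
gripper_force: 39.9
```

```bash
python3 -m handwheel '[{"translation":[0,0,0.0005],"angular":[0,0,0],"hand":0.9},{"translation":[0,0,0],"angular":[0,0,0],"hand":0.9},{"translation":[0,0,0],"angular":[0,0,0],"hand":0.9}]'
```

```text
clock: 31.63
position: [0.4805, -0.0493, 0.0647]
ee_rot: [0.0, -0.076, 0.997, 0.0]
contact_force: [-0.1, -0.7, -0.9]
width: 0.0285
gripper_force: 39.9
```

```bash
python3 -m handwheel '[{"translation":[0,0,0.0005],"angular":[0,0,0],"hand":0.9},{"translation":[0,0,0],"angular":[0,0,0],"hand":0.9},{"translation":[0,0,0],"angular":[0,0,0],"hand":0.9}]' | sed -n '2p;4p'
python3 -m handwheel '[{"translation":[0,0,0.0005],"angular":[0,0,0],"hand":0.9},{"translation":[0,0,0],"angular":[0,0,0],"hand":0.9},{"translation":[0,0,0],"angular":[0,0,0],"hand":0.9}]' | sed -n '2p;4p'
```

```text
position: [0.4807, -0.0494, 0.0645]
contact_force: [-0.9, 0.1, 1.8]
position: [0.4807, -0.0494, 0.0644]
contact_force: [-1.2, -0.2, 6.4]
```

```bash
python3 -m handwheel '[{"translation":[0,0,-0.0005],"angular":[0,0,0],"hand":0.8},{"translation":[0,0,0],"angular":[0,0,0],"hand":0.6},{"translation":[0,0,0],"angular":[0,0,0],"hand":0.5},{"translation":[0,0,0],"angular":[0,0,0],"hand":0.5},{"translation":[0,0,-0.01],"angular":[0,0,0],"hand":0.5},{"translation":[0,0,-0.03],"angular":[0,0,0],"hand":0.5},{"translation":[0,0,-0.04],"angular":[0,0,0],"hand":0.5},{"translation":[0,0,-0.04],"angular":[0,0,0],"hand":0.5},{"translation":[0,0,-0.03],"angular":[0,0,0],"hand":0.5}]'
python3 -m handwheel '[{"translation":[-0.012,0.03,0],"angular":[0,0,0],"hand":0.5},{"translation":[-0.013,0.03,0],"angular":[0,0,0],"hand":0.5},{"translation":[-0.013,0.03,0],"angular":[0,0,0],"hand":0.5},{"translation":[-0.013,0.03,0],"angular":[0,0,0],"hand":0.5},{"translation":[-0.013,0.03,0],"angular":[0,0,0],"hand":0.5},{"translation":[-0.013,0.03,0],"angular":[0,0,0],"hand":0.5},{"translation":[-0.013,0.03,0],"angular":[0,0,0],"hand":0.5},{"translation":[-0.013,0.03,0],"angular":[0,0,0],"hand":0.5},{"translation":[-0.013,0.03,0],"angular":[0,0,0],"hand":0.5},{"translation":[-0.013,0.03,0],"angular":[0,0,0],"hand":0.5}]'
python3 h.py .577 .3163 .1425 98.7
```

```text
clock: 32.88
position: [0.4812, -0.0495, 0.2171]
ee_rot: [0.001, -0.076, 0.997, -0.0]
contact_force: [1.6, 0.5, 0.4]
width: 0.0426
gripper_force: 0.0
clock: 33.72
position: [0.5629, 0.2684, 0.2138]
ee_rot: [-0.0, -0.076, 0.997, -0.0]
contact_force: [0.5, 0.1, -0.7]
width: 0.0428
gripper_force: 0.0
turn deg [-0.01 -0.02 -0.02] then shift mm [-21.2  45.2  71.3] | pos [0.5629 0.2684 0.2138] t 33.72 w 0.0428 gf 0.0 F [ 0.5  0.1 -0.7]
```

```bash
python3 -m handwheel '[{"translation":[-0.009,0.022,0],"angular":[0,0,0],"hand":0.5},{"translation":[-0.01,0.022,0.0],"angular":[0,0,0],"hand":0.5},{"translation":[0,0,0.02],"angular":[0,0,0],"hand":0.5},{"translation":[0,0,0.02],"angular":[0,0,0],"hand":0.5},{"translation":[0,0,0.02],"angular":[0,0,0],"hand":0.5},{"translation":[0,0,0.01],"angular":[0,0,0],"hand":0.5},{"translation":[0,0,0],"angular":[0,0,0],"hand":0.5},{"translation":[0,0,0],"angular":[0,0,0],"hand":0.5}]'
python3 - <<'E'
from h import *
go(.577,.3163,.0685,98.7)
W=cam("wrist");im=manip.get_image("wrist");np.save("w14.npy",im);cv2.imwrite("pics/w14.png",im[:,:,::-1])
p=proj(W,[.577,.3163,.09]);print(p)
g=cv2.cvtColor(im,cv2.COLOR_RGB2GRAY)
u,v=p.round().astype(int)
for dv in(-8,0,8): print(v+dv,u-36,[int(x) for x in g[v+dv,u-36:u+38:2]])
print(v-40,[int(x) for x in g[v-40:v+40:2,u-2]])
E
```

```text
clock: 34.38
position: [0.575, 0.313, 0.1439]
ee_rot: [-0.0, -0.075, 0.997, -0.0]
contact_force: [0.0, 0.3, -0.4]
width: 0.0426
gripper_force: 0.0
turn deg [-0.01 -0.05 -0.05] then shift mm [-2.5  3.  75.4] | pos [0.575  0.313  0.1439] t 34.38 w 0.0426 gf 0.0 F [ 0.   0.3 -0.4]
[287.57941614 234.98627762]
227 252 [166, 158, 156, 162, 166, 4, 18, 17, 35, 34, 33, 34, 32, 34, 34, 33, 35, 35, 33, 35, 35, 35, 35, 34, 36, 36, 35, 37, 24, 15, 5, 117, 149, 149, 149, 156, 157]
235 252 [169, 160, 155, 161, 163, 159, 124, 27, 32, 33, 32, 33, 34, 35, 33, 34, 34, 35, 35, 34, 34, 35, 35, 35, 35, 35, 34, 35, 35, 44, 229, 224, 165, 168, 155, 235, 233]
243 252 [167, 161, 156, 159, 162, 146, 152, 61, 29, 33, 33, 34, 33, 33, 33, 33, 33, 34, 33, 35, 34, 34, 24, 22, 23, 25, 24, 23, 19, 146, 148, 144, 143, 153, 153, 182, 227]
195 [24, 21, 21, 22, 22, 15, 14, 14, 15, 13, 25, 37, 36, 35, 34, 34, 35, 34, 34, 35, 35, 35, 33, 35, 34, 32, 34, 34, 33, 32, 32, 24, 26, 20, 22, 20, 19, 10, 13, 17]
```

```bash
python3 -m handwheel '[{"translation":[-0.0025,0.003,0.015],"angular":[0,0,0],"hand":0.5},{"translation":[0,0,0.02],"angular":[0,0,0],"hand":0.5},{"translation":[0,0,0.02],"angular":[0,0,0],"hand":0.5},{"translation":[0,0,0.01],"angular":[0,0,0],"hand":0.5},{"translation":[0,0,0.007],"angular":[0,0,0],"hand":0.5},{"translation":[0,0,0],"angular":[0,0,0],"hand":0.5},{"translation":[0,0,0],"angular":[0,0,0],"hand":0.5}]' 40
python3 h.py .577 .3163 .0695 98.7
```

```text
clock: 35.02
position: [0.5777, 0.3166, 0.0731]
ee_rot: [0.001, -0.075, 0.997, 0.0]
contact_force: [-0.8, 0.5, 0.7]
width: 0.0426
gripper_force: 0.0
turn deg [ 0.03  0.09 -0.04] then shift mm [ 0.8 -0.2  3.6] | pos [0.5777 0.3166 0.0731] t 35.02 w 0.0426 gf 0.0 F [-0.8  0.5  0.7]
```

```bash
python3 -m handwheel '[{"translation":[0.001,0,0.003],"angular":[0,0,0],"hand":0.6},{"translation":[0,0,0],"angular":[0,0,0],"hand":0.7},{"translation":[0,0,0],"angular":[0,0,0],"hand":0.9},{"translation":[0,0,0],"angular":[0,0,0],"hand":0.9},{"translation":[0,0,0],"angular":[0,0,0],"hand":0.9},{"translation":[0,0,0],"angular":[0,0,0],"hand":0.9}]' 40
python3 -m handwheel '[{"translation":[0,0,-0.003],"angular":[0,0,0],"hand":0.9},{"translation":[0,0,-0.01],"angular":[0,0,0],"hand":0.9},{"translation":[0,0,-0.02],"angular":[0,0,0],"hand":0.9},{"translation":[0,0,-0.03],"angular":[0,0,0],"hand":0.9},{"translation":[0,0,-0.03],"angular":[0,0,0],"hand":0.9},{"translation":[0,0,-0.03],"angular":[0,0,0],"hand":0.9},{"translation":[0,0,-0.03],"angular":[0,0,0],"hand":0.9},{"translation":[0,0,0],"angular":[0,0,0],"hand":0.9},{"translation":[0,0,0],"angular":[0,0,0],"hand":0.9}]'
cat > chk.py <<'E'
from h import *
im=manip.get_image("top");np.save("top_last.npy",im);cv2.imwrite("pics/tlast.png",im[:,:,::-1])
C=cam("top");hs=cv2.cvtColor(im,cv2.COLOR_RGB2HSV)
m=cv2.inRange(hs,(0,0,110),(179,50,255));m[:,:215]=0;m[:,335:]=0;m[:205]=0;m[300:]=0
k,l,st,c=cv2.connectedComponentsWithStats(m)
for i in range(1,k):
    if st[i][4]>150: b=st[i];print("tray",b,back(C,(b[0]+b[2]/2-.5,b[1]+b[3]/2-.5),.03).round(4))
m2=cv2.inRange(hs,(14,60,100),(30,255,255))|m;m2[:,:222]=0;m2[:,345:]=0;m2[:205]=0;m2=cv2.morphologyEx(m2,cv2.MORPH_OPEN,np.ones((7,7)))
k,l,st,c=cv2.connectedComponentsWithStats(m2)
for i in range(1,k):
    if st[i][4]>500: b=st[i];print("mat",b,back(C,(b[0]+b[2]/2-.5,b[1]+b[3]/2-.5),.006).round(4))
E
python3 chk.py; python3 h.py .4405 -.231 .12 98.7
```

```text
clock: 35.52
position: [0.5769, 0.3165, 0.0704]
ee_rot: [0.001, -0.076, 0.997, 0.0]
contact_force: [0.9, -1.5, 5.1]
width: 0.0284
gripper_force: 39.8
clock: 36.27
position: [0.5767, 0.3167, 0.2246]
ee_rot: [0.002, -0.076, 0.997, 0.001]
contact_force: [-0.5, -0.5, -1.8]
width: 0.0286
gripper_force: 39.7
tray [229 220  35  39 578] [ 0.4828 -0.0503  0.03  ]
tray [292 232  35  39 773] [ 0.444  -0.2309  0.03  ]
mat [ 223  218   47   45 1331] [ 0.4801 -0.0483  0.006 ]
mat [ 285  228   48   48 1700] [ 0.442 -0.231  0.006]
turn deg [ 0.01 -0.01 -0.03] then shift mm [ 216.3 -520.5  102.4] | pos [0.5756 0.3162 0.2224] t 36.32 w 0.0285 gf 39.7 F [-0.   0.2 -2.3]
```

```bash
python3 -m handwheel '[{"translation":[0.008,-0.02,0],"angular":[0,0,0],"hand":0.9},{"translation":[0.013,-0.031,0],"angular":[0,0,0],"hand":0.9},{"translation":[0.013,-0.031,0],"angular":[0,0,0],"hand":0.9},{"translation":[0.013,-0.031,0],"angular":[0,0,0],"hand":0.9},{"translation":[0.013,-0.031,0],"angular":[0,0,0],"hand":0.9},{"translation":[0.013,-0.031,0],"angular":[0,0,0],"hand":0.9},{"translation":[0.013,-0.031,0],"angular":[0,0,0],"hand":0.9},{"translation":[0.013,-0.031,0],"angular":[0,0,0],"hand":0.9},{"translation":[0.013,-0.031,0],"angular":[0,0,0],"hand":0.9},{"translation":[0.013,-0.031,0],"angular":[0,0,0],"hand":0.9}]'
python3 -m handwheel '[{"translation":[0.013,-0.031,0],"angular":[0,0,0],"hand":0.9},{"translation":[0.013,-0.031,0],"angular":[0,0,0],"hand":0.9},{"translation":[0.013,-0.031,0],"angular":[0,0,0],"hand":0.9},{"translation":[0.013,-0.031,0],"angular":[0,0,0],"hand":0.9},{"translation":[0.013,-0.031,0],"angular":[0,0,0],"hand":0.9},{"translation":[0.013,-0.031,0],"angular":[0,0,0],"hand":0.9},{"translation":[0.013,-0.031,0],"angular":[0,0,0],"hand":0.9},{"translation":[0,0,0],"angular":[0,0,0],"hand":0.9},{"translation":[0,0,0],"angular":[0,0,0],"hand":0.9}]'
python3 h.py .4405 -.231 .12 98.7
```

```text
clock: 37.15
position: [0.4952, 0.0007, 0.2201]
ee_rot: [-0.002, -0.076, 0.997, 0.001]
contact_force: [0.6, 0.6, -1.5]
width: 0.029
gripper_force: 39.8
clock: 37.9
position: [0.4387, -0.2271, 0.2201]
ee_rot: [-0.002, -0.074, 0.997, 0.002]
contact_force: [0.4, 0.4, -1.2]
width: 0.0288
gripper_force: 39.9
turn deg [ 0.2  -0.18 -0.25] then shift mm [ -1.2  -4.2 100.1] | pos [ 0.4387 -0.2271  0.2201] t 37.9 w 0.0288 gf 39.9 F [ 0.4  0.4 -1.2]
```

```bash
python3 -m handwheel '[{"translation":[-0.001,-0.004,0.02],"angular":[0,0,0],"hand":0.9},{"translation":[0,0,0.03],"angular":[0,0,0],"hand":0.9},{"translation":[0,0,0.03],"angular":[0,0,0],"hand":0.9},{"translation":[0,0,0.02],"angular":[0,0,0],"hand":0.9},{"translation":[0,0,0],"angular":[0,0,0],"hand":0.9},{"translation":[0,0,0],"angular":[0,0,0],"hand":0.9},{"translation":[0,0,0],"angular":[0,0,0],"hand":0.9}]'
python3 - <<'E'
from h import *
go(.4405,-.231,.0655,98.7)
W=cam("wrist");im=manip.get_image("wrist");cv2.imwrite("pics/w15.png",im[:,:,::-1])
hs=cv2.cvtColor(im,cv2.COLOR_RGB2HSV)
m=cv2.inRange(hs,(14,60,110),(30,255,255));m=cv2.morphologyEx(m,cv2.MORPH_OPEN,np.ones((5,5)));k,l,st,c=cv2.connectedComponentsWithStats(m)
for i in range(1,k):
    if st[i][4]>1500: print(st[i],c[i].round(1))
X,Y=.4405,-.231
print("pred",[proj(W,[X+.07*np.cos(np.radians(t)),Y+.07*np.sin(np.radians(t)),.006]).round(0) for t in(-81.3,98.7,188.7)])
E
```

```text
clock: 38.48
position: [0.4426, -0.2297, 0.1229]
ee_rot: [0.0, -0.076, 0.997, -0.0]
contact_force: [-0.7, -0.1, -0.8]
width: 0.0287
gripper_force: 39.9
turn deg [-0.02  0.05  0.02] then shift mm [ 2.2 -1.  57.4] | pos [ 0.4426 -0.2297  0.1229] t 38.48 w 0.0287 gf 39.9 F [-0.7 -0.1 -0.8]
[  196   108   175   152 10349] [283.3 172.5]
[ 404  195  156  142 7640] [469.3 249.9]
pred [array([195., 199.]), array([369., 199.]), array([282., 108.])]
```

```bash
python3 -m handwheel '[{"translation":[0.0015,-0.001,0.015],"angular":[0,0,0],"hand":0.9},{"translation":[0,0,0.015],"angular":[0,0,0],"hand":0.9},{"translation":[0,0,0.01],"angular":[0,0,0],"hand":0.9},{"translation":[0,0,0.006],"angular":[0,0,0],"hand":0.9},{"translation":[0,0,0.003],"angular":[0,0,0],"hand":0.9},{"translation":[0,0,0.002],"angular":[0,0,0],"hand":0.9},{"translation":[0,0,0],"angular":[0,0,0],"hand":0.9},{"translation":[0,0,0],"angular":[0,0,0],"hand":0.9}]'
python3 h.py .4405 -.231 .0655 98.7
```

```text
clock: 39.2
position: [0.441, -0.2317, 0.0719]
ee_rot: [0.001, -0.076, 0.997, -0.0]
contact_force: [0.3, 0.0, -1.2]
width: 0.0285
gripper_force: 40.0
turn deg [-0.05  0.06 -0.03] then shift mm [0.4 0.8 6.4] | pos [ 0.441  -0.2317  0.0719] t 39.2 w 0.0285 gf 40.0 F [ 0.3  0.  -1.2]
```

```bash
python3 -m handwheel '[{"translation":[0,0.0005,0.003],"angular":[0,0,0],"hand":0.9},{"translation":[0,0,0.001],"angular":[0,0,0],"hand":0.9},{"translation":[0,0,0.0005],"angular":[0,0,0],"hand":0.9},{"translation":[0,0,0.0005],"angular":[0,0,0],"hand":0.9},{"translation":[0,0,0.0005],"angular":[0,0,0],"hand":0.9},{"translation":[0,0,0],"angular":[0,0,0],"hand":0.9},{"translation":[0,0,0],"angular":[0,0,0],"hand":0.9}]'| sed -n '2p;4p'
```

```text
position: [0.4404, -0.2309, 0.0657]
contact_force: [-0.0, 0.7, -1.6]
```

```bash
python3 -m handwheel '[{"translation":[0,0,0.0005],"angular":[0,0,0],"hand":0.9},{"translation":[0,0,0],"angular":[0,0,0],"hand":0.9},{"translation":[0,0,0],"angular":[0,0,0],"hand":0.9}]' | sed -n '2p;4p'
python3 -m handwheel '[{"translation":[0,0,0.0005],"angular":[0,0,0],"hand":0.9},{"translation":[0,0,0],"angular":[0,0,0],"hand":0.9},{"translation":[0,0,0],"angular":[0,0,0],"hand":0.9}]' | sed -n '2p;4p'
```

```text
position: [0.4406, -0.231, 0.0654]
contact_force: [-0.8, 0.2, 1.9]
position: [0.4407, -0.2311, 0.0654]
contact_force: [-1.1, 0.4, 6.2]
```

```bash
python3 -m handwheel '[{"translation":[0,0,-0.0005],"angular":[0,0,0],"hand":0.8},{"translation":[0,0,0],"angular":[0,0,0],"hand":0.6},{"translation":[0,0,0],"angular":[0,0,0],"hand":0.4},{"translation":[0,0,0],"angular":[0,0,0],"hand":0.4},{"translation":[0,0,-0.01],"angular":[0,0,0],"hand":0.4},{"translation":[0,0,-0.03],"angular":[0,0,0],"hand":0.4},{"translation":[0,0,-0.04],"angular":[0,0,0],"hand":0.4},{"translation":[0,0,-0.04],"angular":[0,0,0],"hand":0.4},{"translation":[0,0,-0.04],"angular":[0,0,0],"hand":0.4},{"translation":[0,0,-0.04],"angular":[0,0,0],"hand":0.4}]'
python3 -m handwheel '[{"translation":[0,0,-0.04],"angular":[0,0,0],"hand":0.4},{"translation":[0,0,-0.025],"angular":[0,0,0],"hand":0.4},{"translation":[0,0,0],"angular":[0,0,0],"hand":0.4}]'
python3 chk.py; python3 h.py .7153 .3383 .33 98.7
```

```text
clock: 41.12
position: [0.44, -0.2306, 0.267]
ee_rot: [-0.0, -0.076, 0.997, 0.0]
contact_force: [1.2, -1.0, -0.3]
width: 0.051
gripper_force: 0.0
clock: 41.37
position: [0.4427, -0.2325, 0.3365]
ee_rot: [0.005, -0.076, 0.997, -0.004]
contact_force: [0.9, -0.1, -0.0]
width: 0.051
gripper_force: 0.0
tray [229 220  35  39 554] [ 0.4828 -0.0503  0.03  ]
tray [307 228  25  32 286] [ 0.4649 -0.2603  0.03  ]
tray [319 238  16  34 277] [ 0.4328 -0.281   0.03  ]
tray [276 278  19  22 163] [ 0.3389 -0.1592  0.03  ]
mat [ 223  218   47   46 1379] [ 0.4786 -0.0482  0.006 ]
mat [295 260  50  38 721] [ 0.3626 -0.2611  0.006 ]
mat [234 368  48  46 943] [ 0.0487 -0.0737  0.006 ]
turn deg [-0.28  0.29 -0.03] then shift mm [-356.7  522.1    3.3] | pos [ 0.4417 -0.2318  0.3333] t 41.42 w 0.0514 gf 0.0 F [ 0.1 -0.2 -0.1]
```

```bash
python3 -m handwheel '[{"translation":[-0.015,0.02,0],"angular":[0,0,0],"hand":0.4},{"translation":[-0.021,0.031,0],"angular":[0,0,0],"hand":0.4},{"translation":[-0.021,0.031,0],"angular":[0,0,0],"hand":0.4},{"translation":[-0.021,0.031,0],"angular":[0,0,0],"hand":0.4},{"translation":[-0.021,0.031,0],"angular":[0,0,0],"hand":0.4},{"translation":[-0.021,0.031,0],"angular":[0,0,0],"hand":0.4},{"translation":[-0.021,0.031,0],"angular":[0,0,0],"hand":0.4},{"translation":[-0.021,0.031,0],"angular":[0,0,0],"hand":0.4},{"translation":[-0.021,0.031,0],"angular":[0,0,0],"hand":0.4},{"translation":[-0.021,0.031,0],"angular":[0,0,0],"hand":0.4}]'
python3 -m handwheel '[{"translation":[-0.021,0.031,0],"angular":[0,0,0],"hand":0.4},{"translation":[-0.021,0.031,0],"angular":[0,0,0],"hand":0.4},{"translation":[-0.021,0.031,0],"angular":[0,0,0],"hand":0.4},{"translation":[-0.021,0.031,0],"angular":[0,0,0],"hand":0.4},{"translation":[-0.021,0.031,0],"angular":[0,0,0],"hand":0.4},{"translation":[-0.021,0.031,0],"angular":[0,0,0],"hand":0.4},{"translation":[-0.021,0.031,0],"angular":[0,0,0],"hand":0.4},{"translation":[0,0,0],"angular":[0,0,0],"hand":0.4},{"translation":[0,0,0],"angular":[0,0,0],"hand":0.4}]'
python3 h.py .7153 .3383 .2326 98.7; python3 chk.py
```

```text
clock: 42.25
position: [0.5968, 0.0972, 0.328]
ee_rot: [-0.002, -0.076, 0.997, 0.0]
contact_force: [0.2, -0.3, -0.2]
width: 0.0513
gripper_force: 0.0
clock: 43.0
position: [0.7096, 0.3341, 0.3249]
ee_rot: [-0.003, -0.077, 0.997, -0.001]
contact_force: [-0.2, -0.4, -0.7]
width: 0.051
gripper_force: 0.0
turn deg [-0.07 -0.38  0.12] then shift mm [-6.2  3.3 92.3] | pos [0.7096 0.3341 0.3249] t 43.0 w 0.051 gf 0.0 F [-0.2 -0.4 -0.7]
tray [229 220  35  39 559] [ 0.4828 -0.0503  0.03  ]
tray [292 232  35  39 563] [ 0.444  -0.2309  0.03  ]
mat [ 223  218   47   44 1271] [ 0.4816 -0.0483  0.006 ]
mat [285 230  39  45 840] [ 0.4409 -0.2178  0.006 ]
```

```bash
python3 -m handwheel '[{"translation":[-0.006,0.003,0],"angular":[0,0,0],"hand":0.4},{"translation":[0,0,0],"angular":[0,0,0],"hand":0.4},{"translation":[0,0,0.02],"angular":[0,0,0],"hand":0.4},{"translation":[0,0,0.02],"angular":[0,0,0],"hand":0.4},{"translation":[0,0,0.02],"angular":[0,0,0],"hand":0.4},{"translation":[0,0,0.015],"angular":[0,0,0],"hand":0.4},{"translation":[0,0,0.01],"angular":[0,0,0],"hand":0.4},{"translation":[0,0,0],"angular":[0,0,0],"hand":0.4},{"translation":[0,0,0],"angular":[0,0,0],"hand":0.4}]' 30
python3 h.py .7153 .3383 .2326 98.7
```

```text
clock: 43.8
position: [0.7149, 0.335, 0.2455]
ee_rot: [-0.0, -0.075, 0.997, -0.0]
contact_force: [-0.1, 0.1, 1.2]
width: 0.0511
gripper_force: 0.0
turn deg [-0.01 -0.02 -0.09] then shift mm [-0.9  3.2 12.9] | pos [0.7149 0.335  0.2455] t 43.8 w 0.0511 gf 0.0 F [-0.1  0.1  1.2]
```

```bash
python3 -m handwheel '[{"translation":[-0.001,0.003,0.006],"angular":[0,0,0],"hand":0.4},{"translation":[0,0,0.006],"angular":[0,0,0],"hand":0.4},{"translation":[0,0,0],"angular":[0,0,0],"hand":0.5},{"translation":[0,0,0],"angular":[0,0,0],"hand":0.7},{"translation":[0,0,0],"angular":[0,0,0],"hand":0.9},{"translation":[0,0,0],"angular":[0,0,0],"hand":0.9},{"translation":[0,0,0],"angular":[0,0,0],"hand":0.9},{"translation":[0,0,0],"angular":[0,0,0],"hand":0.9}]' 30
python3 h.py .7153 .3383 .2326 98.7
```

```text
clock: 44.47
position: [0.7159, 0.3383, 0.2334]
ee_rot: [0.0, -0.075, 0.997, -0.001]
contact_force: [0.1, -3.2, -0.3]
width: 0.0266
gripper_force: 29.5
turn deg [-0.06  0.   -0.06] then shift mm [0.5 0.1 0.8] | pos [0.7159 0.3383 0.2334] t 44.47 w 0.0266 gf 29.5 F [ 0.1 -3.2 -0.3]
```

```bash
python3 -m handwheel '[{"translation":[0.0125,0,-0.0036],"angular":[0,0,0],"hand":0.9},{"translation":[0.0128,0,-0.0025],"angular":[0,0,0],"hand":0.9},{"translation":[0.013,0,-0.0014],"angular":[0,0,0],"hand":0.9},{"translation":[0.013,0,-0.0002],"angular":[0,0,0],"hand":0.9},{"translation":[0.013,0,0.0009],"angular":[0,0,0],"hand":0.9},{"translation":[0.0129,0,0.0021],"angular":[0,0,0],"hand":0.9},{"translation":[0.0127,0,0.0032],"angular":[0,0,0],"hand":0.9},{"translation":[0,0,0],"angular":[0,0,0],"hand":0.9}]'
python3 -m handwheel '[{"translation":[0.0123,0,0.0043],"angular":[0,0,0],"hand":0.9},{"translation":[0.0119,0,0.0053],"angular":[0,0,0],"hand":0.9},{"translation":[0.0114,0,0.0063],"angular":[0,0,0],"hand":0.9},{"translation":[0.0108,0,0.0073],"angular":[0,0,0],"hand":0.9},{"translation":[0.0101,0,0.0082],"angular":[0,0,0],"hand":0.9},{"translation":[0.0094,0,0.0091],"angular":[0,0,0],"hand":0.9},{"translation":[0,0,0],"angular":[0,0,0],"hand":0.9},{"translation":[0,0,0],"angular":[0,0,0],"hand":0.9}]'
python3 h.py .5214 .3087 .1122 98.7
```

```text
clock: 45.13
position: [0.6256, 0.3247, 0.2347]
ee_rot: [-0.0, -0.076, 0.997, -0.001]
contact_force: [0.5, -3.8, -1.3]
width: 0.0258
gripper_force: 41.9
clock: 45.8
position: [0.5586, 0.3145, 0.1954]
ee_rot: [-0.003, -0.075, 0.997, -0.001]
contact_force: [-7.3, -5.3, 8.5]
width: 0.0259
gripper_force: 46.2
turn deg [-0.07 -0.34 -0.06] then shift mm [37.6 -0.1 83.2] | pos [0.5586 0.3145 0.1954] t 45.8 w 0.0259 gf 46.2 F [-7.3 -5.3  8.5]
```

```bash
python3 -m handwheel '[{"translation":[0.0066,0,0.0099],"angular":[0,0,0],"hand":0.9},{"translation":[0.0077,0,0.0106],"angular":[0,0,0],"hand":0.9},{"translation":[0.0067,0,0.0112],"angular":[0,0,0],"hand":0.9},{"translation":[0,0,0],"angular":[0,0,0],"hand":0.9}]'
python3 -m handwheel '[{"translation":[0.0057,0,0.0117],"angular":[0,0,0],"hand":0.9},{"translation":[0.0047,0,0.0122],"angular":[0,0,0],"hand":0.9},{"translation":[0,0,0],"angular":[0,0,0],"hand":0.9},{"translation":[0,0,0],"angular":[0,0,0],"hand":0.9}]'
python3 h.py .5214 .3087 .1122 98.7
```

```text
clock: 46.13
position: [0.5357, 0.311, 0.1617]
ee_rot: [-0.005, -0.076, 0.997, -0.001]
contact_force: [-9.0, -4.3, 4.6]
width: 0.0259
gripper_force: 50.8
clock: 46.47
position: [0.5253, 0.3094, 0.1377]
ee_rot: [-0.006, -0.076, 0.997, -0.001]
contact_force: [-9.9, -5.1, 3.9]
width: 0.0259
gripper_force: 53.1
turn deg [-0.11 -0.69 -0.03] then shift mm [ 4.  -0.1 25.5] | pos [0.5253 0.3094 0.1377] t 46.47 w 0.0259 gf 53.1 F [-9.9 -5.1  3.9]
```

```bash
python3 -m handwheel '[{"translation":[0,0,0],"angular":[0,0,0],"hand":0.6},{"translation":[0,0,0],"angular":[0,0,0],"hand":0.5},{"translation":[0,0,0],"angular":[0,0,0],"hand":0.5},{"translation":[0,0,-0.02],"angular":[0,0,0],"hand":0.5},{"translation":[0,0,-0.03],"angular":[0,0,0],"hand":0.6},{"translation":[0.003,0,0],"angular":[0,0,0],"hand":0.8},{"translation":[0,0,0],"angular":[0,0,0],"hand":1},{"translation":[0,0,0],"angular":[0,0,0],"hand":1},{"translation":[0,0,0],"angular":[0,0,0],"hand":1},{"translation":[0,0,0],"angular":[0,0,0],"hand":1}]'
python3 h.py .5214 .3087 .130 98.7
```

```text
clock: 47.3
position: [0.5272, 0.3103, 0.1874]
ee_rot: [-0.001, -0.075, 0.997, -0.0]
contact_force: [0.0, 1.1, -0.2]
width: -0.0
gripper_force: 0.0
turn deg [-0.02 -0.11 -0.04] then shift mm [ 6.  -0.7 57.4] | pos [0.5272 0.3103 0.1874] t 47.3 w -0.0 gf 0.0 F [ 0.   1.1 -0.2]
```

```bash
python3 -m handwheel '[{"translation":[0.005,0,0.01],"angular":[0,0,0],"hand":1},{"translation":[0,0,0.012],"angular":[0,0,0],"hand":1},{"translation":[0,0,0.005],"angular":[0,0,0],"hand":1},{"translation":[0,0,0.005],"angular":[0,0,0],"hand":1},{"translation":[0,0,0.005],"angular":[0,0,0],"hand":1},{"translation":[0,0,0.005],"angular":[0,0,0],"hand":1},{"translation":[0,0,0],"angular":[0,0,0],"hand":1}]'
python3 -m handwheel '[{"translation":[0,0,0.004],"angular":[0,0,0],"hand":1},{"translation":[0,0,0.003],"angular":[0,0,0],"hand":1},{"translation":[0,0,0.002],"angular":[0,0,0],"hand":1},{"translation":[0,0,0],"angular":[0,0,0],"hand":1}]'
python3 h.py .5214 .3087 .130 98.7
```

```text
clock: 47.88
position: [0.5225, 0.3095, 0.1456]
ee_rot: [-0.001, -0.076, 0.997, -0.0]
contact_force: [-0.6, 1.6, 0.1]
width: 0.0003
gripper_force: 0.0
clock: 48.22
position: [0.5226, 0.3096, 0.1372]
ee_rot: [-0.0, -0.076, 0.997, -0.0]
contact_force: [0.4, -0.3, 0.2]
width: -0.0001
gripper_force: 0.0
turn deg [-0.   -0.02 -0.04] then shift mm [ 1.3 -0.7  7.2] | pos [0.5226 0.3096 0.1372] t 48.22 w -0.0001 gf 0.0 F [ 0.4 -0.3  0.2]
```

```bash
python3 -m handwheel '[{"translation":[0,0,0.002],"angular":[0,0,0],"hand":1},{"translation":[0,0,0.002],"angular":[0,0,0],"hand":1},{"translation":[0,0,0],"angular":[0,0,0],"hand":1}]'|sed -n '2p;4p'
python3 -m handwheel '[{"translation":[0,0,0.001],"angular":[0,0,0],"hand":1},{"translation":[0,0,0.001],"angular":[0,0,0],"hand":1},{"translation":[0,0,0],"angular":[0,0,0],"hand":1}]'|sed -n '2p;4p'
python3 - <<'E'
from h import *
im=manip.get_image("scene");cv2.imwrite("pics/s20.png",im[:,:,::-1]);w=manip.get_image("wrist");cv2.imwrite("pics/w20.png",w[:,:,::-1])
S0=cv2.imread("pics/scene0.png").astype(int);d=np.abs(im[:,:,::-1].astype(int)-S0).max(2)>40
m=cv2.morphologyEx(d.astype(np.uint8),cv2.MORPH_OPEN,np.ones((4,4)));k,l,st,c=cv2.connectedComponentsWithStats(m)
for i in range(1,k): 
    if st[i][4]>60: print(st[i],c[i].round())
E
```

```text
position: [0.5227, 0.3096, 0.1333]
contact_force: [-0.4, 0.0, -0.2]
position: [0.5227, 0.3097, 0.1315]
contact_force: [0.4, -0.2, -0.0]
[522   0  38  27 433] [539.   7.]
[ 500   24   60  110 3613] [537.  86.]
[465  75  47  34 661] [487.  95.]
[413  96  13  11  95] [420. 101.]
[410 110  17  34 376] [419. 128.]
[  425   111   135   203 10861] [500. 219.]
[426 112  13  19 127] [432. 122.]
[222 166  24  11 155] [234. 171.]
[276 172  32  37 866] [292. 191.]
[220 176  22  16 157] [229. 182.]
[221 193  17   9 104] [229. 197.]
[313 214  34  40 988] [329. 234.]
[437 320  17  15 177] [446. 327.]
[ 459  323  101   97 3769] [518. 383.]
```

```bash
for i in 1 2 3; do python3 -m handwheel '[{"translation":[0,0,0.001],"angular":[0,0,0],"hand":1},{"translation":[0,0,0],"angular":[0,0,0],"hand":1},{"translation":[0,0,0],"angular":[0,0,0],"hand":1}]'|sed -n '2p;4p'; done
python3 - <<'E'
from h import *
W=cam("wrist");im=manip.get_image("wrist");cv2.imwrite("pics/w21.png",im[:,:,::-1]);g=cv2.cvtColor(im,cv2.COLOR_RGB2GRAY)
a=np.radians(8.6);o=np.array([.5805,.3145])
def bx(x,y,z): return proj(W,[o[0]+x*np.cos(a)-y*np.sin(a),o[1]+x*np.sin(a)+y*np.cos(a),z])
print("lid front corners/shut pred",bx(-.086,-.051,.104),bx(-.086,.051,.104),"knob top",bx(-.062,0,.13))
m=cv2.inRange(cv2.cvtColor(im,cv2.COLOR_RGB2HSV),(15,50,150),(32,180,255))
for v in range(100,300,20):
    x=np.where(m[v])[0]; print(v,x.min() if len(x) else None,x.max() if len(x) else None,len(x))
print([int(x) for x in g[100:300:8,340]])
E
```

```text
position: [0.5228, 0.3097, 0.1306]
contact_force: [-0.8, -1.1, 0.5]
position: [0.5228, 0.3097, 0.1301]
contact_force: [-0.8, -0.2, 2.4]
position: [0.5228, 0.3097, 0.13]
contact_force: [-1.8, -0.5, 8.2]
lid front corners/shut pred [177.95519546 201.15766072] [372.55011638 201.4764045 ] knob top [274.2785982  265.99714552]
100 None None 0
120 None None 0
140 None None 0
160 None None 0
180 0 530 306
200 0 542 311
220 0 551 279
240 0 559 226
260 2 557 225
280 0 559 215
[81, 80, 85, 81, 79, 88, 86, 91, 172, 127, 131, 125, 123, 232, 233, 232, 229, 227, 233, 177, 176, 175, 176, 176, 176]
```

```bash
python3 -m handwheel '[{"translation":[0,0,-0.01],"angular":[0,0,0],"hand":1},{"translation":[0,0,-0.03],"angular":[0,0,0],"hand":1},{"translation":[0,0,-0.03],"angular":[0,0,0],"hand":1},{"translation":[0,0,-0.03],"angular":[0,0,0],"hand":1},{"translation":[0.025,0.02,0],"angular":[0,0,0],"hand":1},{"translation":[0.025,0.025,0],"angular":[0,0,0],"hand":1},{"translation":[0.025,0.025,0],"angular":[0,0,0],"hand":1},{"translation":[0.025,0.025,0],"angular":[0,0,0],"hand":1},{"translation":[0.025,0.025,0],"angular":[0,0,0],"hand":1},{"translation":[0.025,0.025,0],"angular":[0,0,0],"hand":1}]'
python3 -m handwheel '[{"translation":[0.025,0.025,0],"angular":[0,0,0],"hand":1},{"translation":[0.025,0.025,0],"angular":[0,0,0],"hand":1},{"translation":[0.025,0.025,0],"angular":[0,0,0],"hand":1},{"translation":[0.01,0.025,0],"angular":[0,0,0],"hand":1},{"translation":[0,0.01,0],"angular":[0,0,0],"hand":1},{"translation":[0,0,0],"angular":[0,0,0],"hand":1},{"translation":[0,0,0],"angular":[0,0,0],"hand":1}]'
cat > dif.py <<'E'
from h import *
for n in("top","scene"):
    im=manip.get_image(n);np.save(f"fin_{n}.npy",im);cv2.imwrite(f"pics/fin_{n}.png",im[:,:,::-1]);S0=cv2.imread(f"pics/{n}0.png").astype(int)
    d=np.abs(im[:,:,::-1].astype(int)-S0).max(2)>45
    m=cv2.morphologyEx(d.astype(np.uint8),cv2.MORPH_OPEN,np.ones((2,2)));k,l,st,c=cv2.connectedComponentsWithStats(m)
    for i in range(1,k):
        if st[i][4]>15: print(n,st[i],c[i].round())
E
python3 dif.py; python3 chk.py; python3 h.py .5 .3 .2 98.7
```

```text
clock: 50.45
position: [0.3513, 0.4312, 0.2289]
ee_rot: [0.0, -0.075, 0.997, 0.0]
contact_force: [-0.3, 0.1, -0.3]
width: -0.0
gripper_force: 0.0
clock: 51.03
position: [0.2525, 0.5261, 0.2284]
ee_rot: [0.0, -0.076, 0.997, -0.001]
contact_force: [0.6, -0.6, -0.5]
width: -0.0001
gripper_force: 0.0
top [322 186  22  11  82] [333. 191.]
top [354 186  21  30 236] [364. 201.]
top [337 197  16  28  69] [344. 211.]
top [320 199  11  12  70] [325. 205.]
top [327 212  11  13  65] [331. 218.]
top [225 221  40  39 941] [244. 240.]
top [287 232  41  41 977] [307. 252.]
top [  5 352  10   5  24] [ 10. 354.]
scene [212 166  35  36 608] [229. 183.]
scene [275 172  33  37 837] [292. 191.]
scene [241 195  14  25  96] [248. 208.]
scene [224 212  11   5  27] [229. 214.]
scene [314 213  33  41 948] [330. 233.]
tray [229 220  35  39 571] [ 0.4828 -0.0503  0.03  ]
tray [292 232  35  40 597] [ 0.4426 -0.2308  0.03  ]
mat [233 218  37  34 676] [ 0.4959 -0.0632  0.006 ]
mat [ 285  228   48   48 1523] [ 0.442 -0.231  0.006]
mat [223 231  35  31 531] [ 0.4629 -0.0304  0.006 ]
turn deg [-0.06  0.   -0.14] then shift mm [-210.  -259.9   28.5] | pos [0.2531 0.5252 0.2285] t 51.18 w -0.0002 gf 0.0 F [ 0.4 -0.3  0. ]
```

```bash
python3 - <<'E'
from h import *
for n in("top","scene"):
    C=cam(n);g=cv2.cvtColor(np.load(f"fin_{n}.npy"),cv2.COLOR_RGB2GRAY);m=(g<60).astype(np.uint8);m=cv2.morphologyEx(m,cv2.MORPH_OPEN,np.ones((3,3)))
    k,l,st,c=cv2.connectedComponentsWithStats(m)
    for x,y in((.4807,-.0494),(.4407,-.2311)):
        p=proj(C,[x,y,.085]);q=proj(C,[x,y,.009]);i=l[int(p[1]),int(p[0])];print(n,"cap/foot pred",p.round(1),q.round(1),"blob",i and st[i],c[i].round(1))
E
```

```text
top cap/foot pred [244.  239.6] [246.3 239.8] blob 0 [279.8 208.5]
top cap/foot pred [310.6 252.6] [308.6 252. ] blob 0 [279.8 208.5]
scene cap/foot pred [329.2 217.9] [326.8 231.3] blob [321 216  13  21 218] [327.2 226.2]
scene cap/foot pred [289.8 174.3] [289.4 189. ] blob [283 173  12  21 207] [288.7 183.5]
```

```bash
python3 -c "
from rig import manip
print(manip.sign_off())"
```

```text
the job is handed in; nothing more can be done
None
```

The job is handed in: each of the two mats has a steel tray in its middle with an ink bottle standing upright in it, the round-knob lid is shut again, and the last camera check showed nothing else on the desk had moved.

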